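# Slide the portafilter home in the automatic tamper

## Robot

A 6-joint arm with a two-finger parallel gripper is mounted at the origin on a cart in front of the work surface, level with it; the furniture and walls round the work are solid. World frame = base frame: x ahead of the robot, y to its left, z up, the work surface at z = 0. Lengths are in m, angles in rad, forces in N, time in s.
With the tool pointing down it reaches from about 0.3 to 0.75 m from the base axis. Payload 8.5 kg.
Tool frame: the origin (TCP) lies on the centre line of the jaws, within the pads' length; the fingertips stand 17 mm ahead of it and the grasp point (between the pads) lies 2 mm behind it; y points along the fingers, x is the direction in which the jaws open and shut, and the axes are right-handed (so a half turn about y gives the same grasp; the last joint's range is limited). The gripper opens to 88 mm and grips with 3 to 60 N. Pads are 18 mm wide; open, the fingers measure 123 mm over their backs; the gripper's body (75 mm by 187 mm) begins 45 mm behind the grasp point.
Start: joints at [-1.446, 0.381, 1.297, -0, 1.464, -0.215], TCP at [0.183, -0.519, 0.256] pointing down, gripper open.
Joint ranges: [-3.11, 3.11], [-0.89, 2.33], [0.22, 2.48], [-1.42, 4.56], [0.17, 2.85], [-2.88, 2.88]. Speed limits (rad/s): [2.39, 2.39, 3.14, 3.14, 3.14, 3.14].

## Interface

Orientations are given as a unit quaternion [w, x, y, z].
In Python, from bench import get_state, camera, hand_in gives the robot as it stands.
- The arm moves only by the tool play_rows, never from a script. Its argument "increments" is a list of rows, each a list of 6 numbers: the shift along the tool's x, y, z in cm, then the turn, a rotation vector about the tool's x, y, z in degrees. A call has 1 to 12 rows; each row is the pose to reach, as a shift and turn from the pose measured when the call began, along the tool's axes at that moment; what a row does not reach only later rows make up. A row lasts 1/10 s, in which the tool goes at most 50 mm and 8.59 degrees, less where a joint would pass 70% of its speed; a pose out of reach is approached as far as the arm can. A call with a gripper value outside its range is refused whole. "gripper" is the opening, from 0 (shut) to 1 (fully open), set as the call begins (left out, the last holds). The fingers move at their own pace and stop on an object; "grip_force" is the grip in N (left out, the last holds). Time passes only in rows, so rows that repeat a pose let the fingers close. It gives the time, the measured TCP pose, the force and the opening at its end, in the units of the state.
- get_state(): the state, without advancing time (a new reading comes with each control period).
- camera(name): name is "side" or "top"; returns a dict with "frame" (400x640x3 uint8, red, green, blue), "range_z" (400x640 float32, m along the optical axis (not along the pixel's ray), 0 where there is no reading), "fx", "fy", "cx", "cy" (pixels), "distortion" ([k1, k2, p1, p2, k3] as OpenCV has them; the pictures are not rectified), "T" (4x4, takes a point from camera to world coordinates). Camera axes: x right, y up, looking along -z (the intrinsics and any distortion apply to the point x, -y, -z); pixel columns grow to the right and rows downward; lengths in m; the calibration is good to about 2 mm. A picture is of the moment at which its call begins.
- hand_in(): hands the job in, once; it reports no verdict.
The state is a dict: "time": time; "joint_positions": joint angles; "joint_vel": joint speeds; "tau": joint torques, N m; "eef_pos": TCP position; "ee_rot": TCP orientation; "ft_force": force on the tool from outside, world axes, zero at the start; "ft_torque": the same for the moment, N m; "grip_width": finger opening in m.
Only numpy, scipy, OpenCV 4.12 (cv2) and the standard library are available. Lean on these libraries where they do the work, as an engineer would, in place of code of your own. Each camera call takes 0.05 s, during which the arm holds its last target.

## Task

Load the automatic tamper: with your fingertips push the portafilter along the worktop, basket first, between the two arms of the tamper's fork until the basket is fully home against the rubber bumpers and has pressed the black start paddle all the way in, with the handle pointing straight out of the machine. Only push it, gently: do not pinch, lift or tip it, do not knock against the tamper, and leave the jugs, cups and palm tamper standing where they are. The paddle is sprung and pushes back, so finish while still holding the portafilter home with a steady push.

Things in the scene. Friction and masses are not known exactly. Their poses are not given: they have to be found in the camera images.
- portafilter: Loose portafilter lying flat, 90 x 210 x 37 mm, about 0.5 kg, with a round steel basket and a straight round black handle. Origin: on its underside, halfway along its whole length (under the handle, near the neck). +y points along the handle towards the basket, z up. It slides on the worktop with about 2 to 5 N
- basket (a point): Middle of the portafilter's basket, 69 mm from its origin along +y, 20 mm above the underside. The basket is 72 mm across and 37 mm high; two small lugs at its rim reach 90 mm across and pass above the fork's arms. Axes as the portafilter
- handle_end (a point): Middle of the handle's rounded free end, 105 mm from the portafilter's origin along -y, 16 mm above the underside. The handle is 29 mm thick and 116 mm long; a neck 16 mm thick and 24 mm long joins it to the basket. Axes as the portafilter. Farther from the robot a tall bean grinder overhangs the worktop from 290 mm up, from x = 0.58 m in the room, y = -0.08 to 0.18 m: keep the wrist clear of it
- tamping_machine: Automatic tamper, fixed: a white machine 120 mm wide, 215 mm high, on a low steel fork open towards the robot and its right. Origin: on the worktop below its piston. +x is the way the portafilter goes in, z up. Its overhanging head, 145 mm above the worktop (the piston 62 mm), reaches out to x = -48 mm: keep the hand in front of that
- seat (a point): Where the basket's middle is when fully home: over the tamper's origin, 20 mm up, same axes. The fork's arms, 20 mm high and 77 mm apart, run along x from -40 mm to past the seat and flare outward in front to x = -63 mm, 110 mm apart. Two upright rubber bumpers, 10 mm thick, 26 mm high, at x = 38, y = +16 and -16 mm stop the basket
- start_paddle (a joint): The tamper's start paddle, a black plate 20 mm wide, 12 to 29 mm above the worktop, between the bumpers: 0 m out at rest, about 0.010 m pushed in (along the tamper's +x) when the basket is fully home. Sprung: 2.5 N at rest, 5.5 N fully in; it pushes the portafilter back when nothing holds it
- large_jug: Bystander: steel milk jug, 70 x 100 x 110 mm, loose, to the left of the tamper, on the robot's side. Origin on its underside
- small_jug: Bystander: smaller steel milk jug, 60 x 90 x 88 mm, loose, at the robot's right of the portafilter. Origin on its underside
- tall_cup: Bystander: white cup, 68 x 90 x 72 mm, loose, at the robot's right of the portafilter. Origin on its underside
- low_cup: Bystander: low white cup, 62 x 84 x 54 mm, loose, at the robot's right of the portafilter. Origin on its underside
- palm_tamper: Bystander: hand tamper with steel base and wooden handle, 58 x 58 x 99 mm, loose, beyond the portafilter. Origin on its underside

How it is judged:
At the end, for the whole second after the job is handed in: Through the last second: paddle in by 7.5 of its 10 mm or more, basket within 6 mm of its seat, handle straight out within 0.2 rad, portafilter at rest and flat on the worktop (under 5 mm up, under 0.06 rad tilt), fingers pressing on it with over 1.5 N (value of joint start_paddle above 0.0075 m and horizontal distance between basket and seat below 0.006 m and angle between the y axis of portafilter and the x axis of tamping_machine, either way round below 0.2 rad and contact force between the fingers and portafilter above 1.5 N and height (world z) of portafilter below 0.005 m and angle between portafilter's own z axis and vertical below 0.06 rad and linear speed of portafilter below 0.01 m/s); the arm keeps its last pose, push and grip.
It fails at once if the portafilter is lifted (10 mm) or tipped (0.12 rad) (height (world z) of portafilter above 0.01 m or angle between portafilter's own z axis and vertical above 0.12 rad).
It fails at once if the portafilter is pinched or shoved hard (over 35 N from the fingers) (contact force between the fingers and portafilter above 35 N).
It fails at once if the arm or hand knocks against the tamper (over 15 N) (contact force between the arm and tamping_machine above 15 N).
It fails at once if a bystander is shifted by more than 20 mm or tipped (distance of any of large_jug, small_jug, tall_cup, low_cup, palm_tamper from where it was at the start of the episode above 0.02 m or angle between any of large_jug, small_jug, tall_cup, low_cup, palm_tamper's own z axis and vertical above 0.2 rad).
It also fails if it takes over 69 s, if anything falls off the work surface, if the arm or the gripper's body presses on something with over 40 N, if the wrist force passes 120 N, or if a joint passes its speed limit or range.

## Working session

There is one attempt and no reset: what is moved stays moved. The work goes in short steps, Python scripts to look and compute and a tool call to move; the robot and the scene stay as the last step left them, time stands still between calls to the robot, and variables do not carry over. Pictures are saved under pics/ and viewed, and the job is handed in when it is done.

Besides the shell and the picture viewer there is one more tool, called after "Emit:" as name([rows], argument=value, ...), one row to a line, values as JSON. play_rows: Moves the arm, as the interface text tells. Its arguments: {"type":"object","properties":{"increments":{"type":"array","items":{"type":"array","items":{"type":"number"}}},"gripper":{"type":"number"},"grip_force":{"type":"number"}},"required":["increments"]}

```bash
mkdir -p pics; ls
python3 - <<'E'
from bench import get_state, camera
import cv2,numpy as np
s=get_state(); print(s)
for n in("side","top"):
    c=camera(n); cv2.imwrite(f"pics/{n}0.png",c["frame"][:,:,::-1]); np.savez(f"{n}0.npz",**c)
    print(n,c["fx"],c["fy"],c["cx"],c["cy"],c["distortion"],c["T"])
E
```

```text
pics
{'time': 0.0, 'joint_positions': array([-1.44627850e+00,  3.81160190e-01,  1.29822013e+00,  1.48053211e-05,
        1.46359504e+00, -2.15327954e-01]), 'joint_vel': array([ 0.00043716, -0.00085188, -0.00159904, -0.00042209, -0.00240639,
        0.00071532]), 'tau': array([-8.18162316e-04, -4.37926841e+01, -2.24557507e+01,  7.13007431e-02,
        3.52735596e-02, -1.18931757e-04]), 'eef_pos': array([ 0.18329324, -0.51829795,  0.25517068]), 'ee_rot': array([ 0.57771614, -0.5769871 ,  0.40857188, -0.4079203 ]), 'ft_force': array([-1.03432145, -0.75170261,  0.12415693]), 'ft_torque': array([-0.01301222,  0.00988322, -0.0425557 ]), 'grip_width': 0.08787388533058695}
side 460.6137367139428 460.6137367139428 312.9442023998494 195.9728886724949 [-0.01070458  0.          0.          0.          0.        ] [[ 0.97576775  0.10269128 -0.19321438  0.25101127]
 [-0.21780895  0.54017416 -0.81287831 -1.15659572]
 [ 0.0208939   0.83526426  0.5494516   0.89868908]
 [ 0.          0.          0.          1.        ]]
top 445.925338038862 445.925338038862 321.895490603032 190.35266456833315 [-0.03589376  0.          0.          0.          0.        ] [[ 0.39851653  0.71819688 -0.57041899 -0.32849067]
 [-0.91709803  0.31933933 -0.23864952 -0.25612911]
 [ 0.01075988  0.61823591  0.78591894  1.21117349]
 [ 0.          0.          0.          1.        ]]
```

View pics/side0.png

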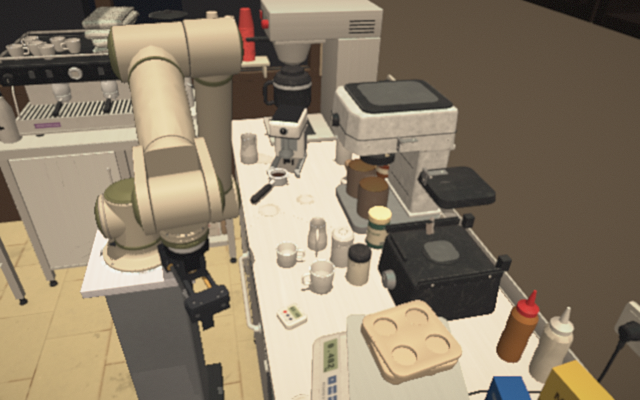

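View pics/top0.png

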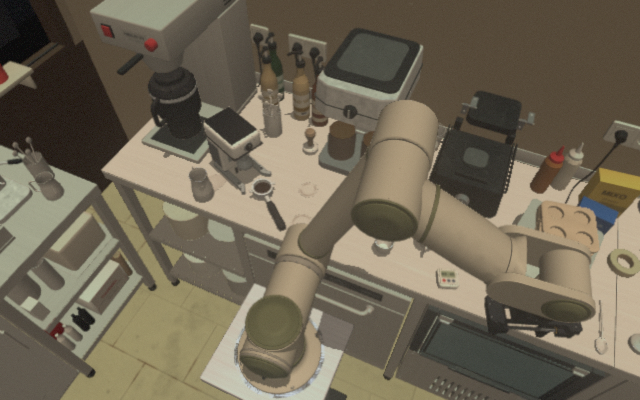

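```bash
cat > h.py <<'E'
import numpy as np,cv2
def K(c): return np.array([[c["fx"],0,c["cx"]],[0,c["fy"],c["cy"]],[0,0,1.]])
def rays(c,uv):
    p=cv2.undistortPoints(np.array(uv,float).reshape(-1,1,2),K(c),np.array(c["distortion"])).reshape(-1,2)
    d=np.c_[p[:,0],-p[:,1],-np.ones(len(p))]
    T=np.array(c["T"]); return T[:3,3],d@T[:3,:3].T
def onplane(c,uv,z):
    o,d=rays(c,uv); return o+d*((z-o[2])/d[:,2])[:,None]
def proj(c,P):
    T=np.array(c["T"]); q=(np.atleast_2d(P)-T[:3,3])@T[:3,:3]
    q=q*[1,-1,-1]; return cv2.projectPoints(q,np.zeros(3),np.zeros(3),K(c),np.array(c["distortion"]))[0].reshape(-1,2)
def cloud(c):
    z=np.array(c["range_z"]);v,u=np.mgrid[:400,:640]
    o,d=rays(c,np.c_[u.ravel(),v.ravel()]); 
    return (o+d*z.reshape(-1,1)).reshape(400,640,3)
def crop(c,name,x0,y0,w,h,s):
    cv2.imwrite(name,cv2.resize(c["frame"][y0:y0+h,x0:x0+w,::-1],None,fx=s,fy=s,interpolation=cv2.INTER_CUBIC))
E
python3 - <<'E'
from h import *
s=np.load("side0.npz");t=np.load("top0.npz")
crop(s,"pics/s0c.png",220,90,130,100,6)
crop(t,"pics/t0c.png",170,100,130,140,4.2)
for c,uvs in((s,[(279,178),(256,199)]),(t,[(262,188),(280,226)])):
    print(onplane(c,uvs,0.03)); P=cloud(c)
    for u,v in uvs: print(P[v,u])
E
```

```text
[[0.46099342 0.26778218 0.03      ]
 [0.36302196 0.14639321 0.03      ]]
[0.45916622 0.25538764 0.03755909]
[0.36472597 0.16621541 0.01678475]
[[0.45581595 0.2915959  0.03      ]
 [0.34305073 0.16658114 0.03      ]]
[0.46061997 0.29495082 0.0227651 ]
[0.34560699 0.16819021 0.02550381]
```

View pics/s0c.png

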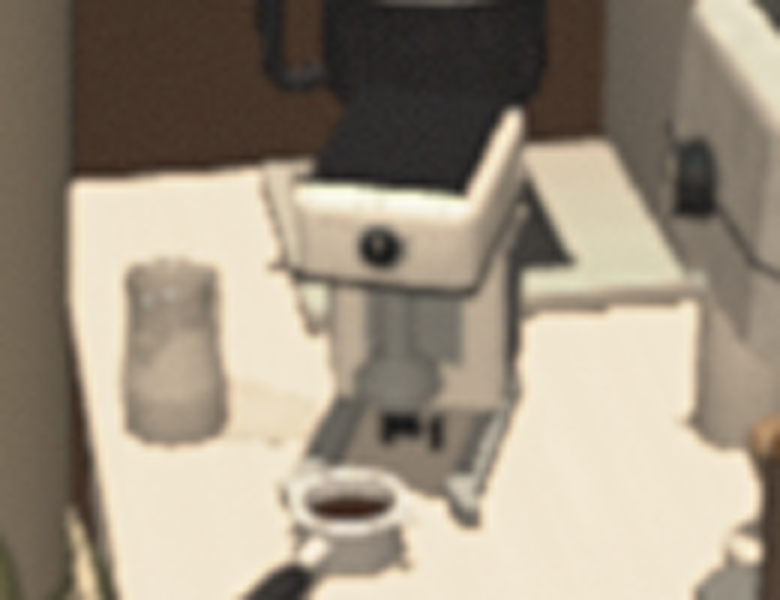

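View pics/t0c.png

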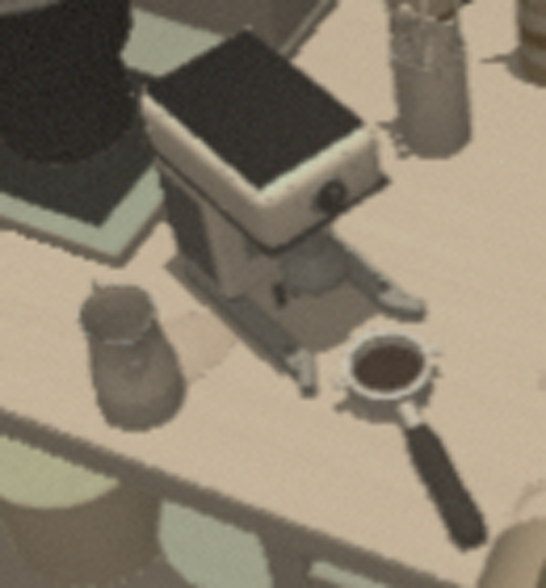

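Run:
```python
from h import *
s=np.load("side0.npz");t=np.load("top0.npz")
# rectified height-plane views: orthophoto at z planes from both cams
x=np.arange(.30,.75,.001);y=np.arange(.08,.50,.001)
X,Y=np.meshgrid(x,y,indexing='ij')
def ortho(c,z):
    uv=proj(c,np.c_[X.ravel(),Y.ravel(),np.full(X.size,z)]).astype(np.float32).reshape(*X.shape,2)
    return cv2.remap(c["frame"][:,:,::-1].copy(),uv[...,0],uv[...,1],cv2.INTER_CUBIC)
for z in(.02,.037):
  im=np.hstack([ortho(c,z)[::-1,::-1] for c in(t,s)])
  im=cv2.resize(im,None,fx=.94,fy=1.2)
  cv2.imwrite(f"pics/or{int(z*1000)}.png",im)
# heights cloud map from both
for n,c in(("top",t),("side",s)):
    P=cloud(c); 
    m=(P[...,0]>.3)&(P[...,0]<.75)&(P[...,1]>.08)&(P[...,1]<.5)&(P[...,2]>-.02)&(P[...,2]<.3)
    tb=P[m&(abs(P[...,2])<.012)]; print(n,len(tb),np.median(tb[:,2]),np.std(tb[:,2]))
```

```text
top 8004 -0.0005983711967346705 0.0031722502132259765
side 5166 0.0003901713643736926 0.0025557549830903213
```

View pics/or20.png

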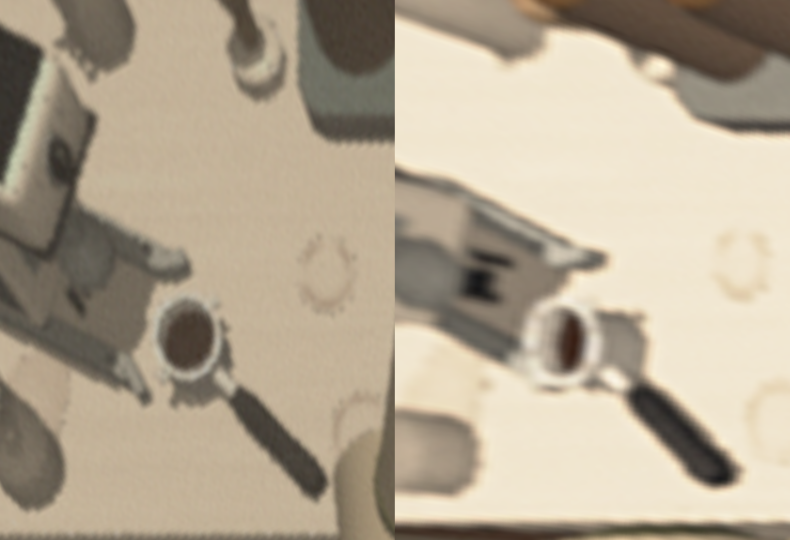

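View pics/or37.png

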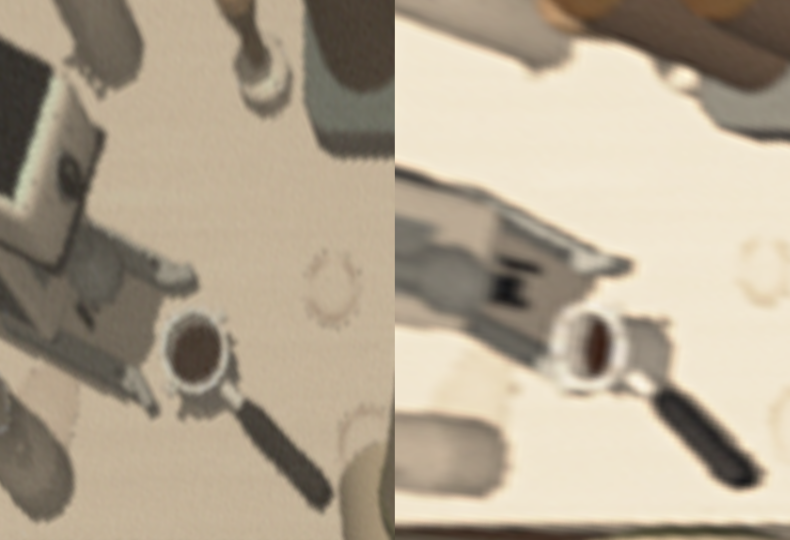

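Run:
```python
from h import *
s=np.load("side0.npz");t=np.load("top0.npz")
def ortho(c,z,o,yaw,a,b,st=.0005):
    # rows: along +x(tamper) up ; cols: +y left
    xs=np.arange(a[0],a[1],st)[::-1]; ys=np.arange(b[0],b[1],st)[::-1]
    A,B=np.meshgrid(xs,ys,indexing='ij'); cy,sy=np.cos(yaw),np.sin(yaw)
    P=np.c_[o[0]+A.ravel()*cy-B.ravel()*sy,o[1]+A.ravel()*sy+B.ravel()*cy,np.full(A.size,z)]
    uv=proj(c,P).astype(np.float32).reshape(*A.shape,2)
    return cv2.remap(c["frame"][:,:,::-1].copy(),uv[...,0],uv[...,1],cv2.INTER_CUBIC)
o=(.458,.2925);yaw=np.radians(70.5)
im=[]
for c in(t,s):
    q=ortho(c,.02,o,yaw,(-.05,.20),(-.10,.10)); q=cv2.convertScaleAbs(q,alpha=1.3)
    for k in range(0,500,40): q[k,::4]=(0,0,255)
    for k in range(0,400,40): q[::4,k]=(0,0,255)
    im.append(q)
cv2.imwrite("pics/fork20.png",np.hstack(im))
# point cloud of arms
for n,c in(("top",t),("side",s)):
    P=cloud(c).reshape(-1,3); d=P[:,:2]-o; a=d@[np.cos(yaw),np.sin(yaw)]; b=d@[-np.sin(yaw),np.cos(yaw)]
    m=(a>-.05)&(a<.2)&(abs(b)<.1)&(abs(P[:,2]-.02)<.006)
    for lo in np.arange(0.03,.15,.01):
        k=m&(a>=lo)&(a<lo+.01); bb=b[k]
        print(n,round(lo,3),"L",np.round([bb[bb>.01].min(initial=9),bb[bb>.01].max(initial=-9)],3),"R",np.round([bb[bb<-.01].min(initial=9),bb[bb<-.01].max(initial=-9)],3))
```

```text
top 0.03 L [ 9. -9.] R [-0.068 -0.013]
top 0.04 L [0.042 0.056] R [-0.074 -0.059]
top 0.05 L [0.038 0.052] R [-0.064 -0.049]
top 0.06 L [0.031 0.047] R [-0.07 -0.05]
top 0.07 L [0.028 0.047] R [-0.07  -0.049]
top 0.08 L [0.027 0.047] R [-0.07 -0.05]
top 0.09 L [0.028 0.046] R [-0.072 -0.05 ]
top 0.1 L [0.027 0.045] R [-0.07  -0.053]
top 0.11 L [0.025 0.044] R [-0.071 -0.055]
top 0.12 L [0.024 0.043] R [-0.07  -0.067]
top 0.13 L [0.022 0.044] R [-0.072 -0.069]
top 0.14 L [0.022 0.043] R [-0.074 -0.07 ]
side 0.03 L [0.011 0.022] R [-0.072 -0.011]
side 0.04 L [0.051 0.051] R [-0.075 -0.063]
side 0.05 L [0.031 0.053] R [-0.07  -0.054]
side 0.06 L [0.029 0.049] R [-0.071 -0.053]
side 0.07 L [0.026 0.046] R [-0.071 -0.055]
side 0.08 L [0.032 0.043] R [-0.072 -0.053]
side 0.09 L [0.026 0.047] R [-0.072 -0.056]
side 0.1 L [0.024 0.039] R [-0.074 -0.054]
side 0.11 L [0.027 0.046] R [-0.065 -0.056]
side 0.12 L [0.024 0.043] R [-0.075 -0.011]
side 0.13 L [0.023 0.043] R [-0.074 -0.011]
side 0.14 L [0.023 0.04 ] R [-0.076 -0.02 ]
```

View pics/fork20.png

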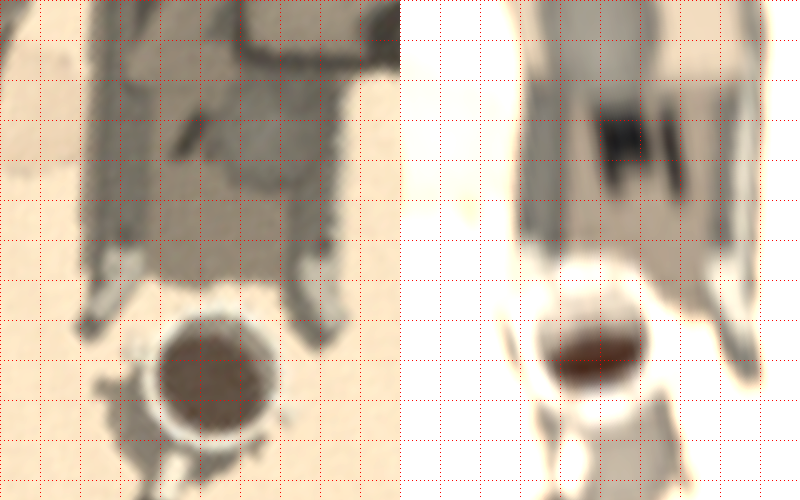

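```bash
cat >> h.py <<'E'
def ortho(c,z,o,yaw,a,b,st=.0005):
    xs=np.arange(a[0],a[1],st)[::-1]; ys=np.arange(b[0],b[1],st)[::-1]
    A,B=np.meshgrid(xs,ys,indexing='ij'); cy,sy=np.cos(yaw),np.sin(yaw)
    P=np.c_[o[0]+A.ravel()*cy-B.ravel()*sy,o[1]+A.ravel()*sy+B.ravel()*cy,np.full(A.size,z)]
    uv=proj(c,P).astype(np.float32).reshape(*A.shape,2)
    q=cv2.remap(c["frame"][:,:,::-1].copy(),uv[...,0],uv[...,1],cv2.INTER_CUBIC)
    for k in range(0,q.shape[0],40): q[k,::4]=(0,0,255)
    for k in range(0,q.shape[1],40): q[::4,k]=(0,0,255)
    return q
E
python3 - <<'E'
from h import *
s=np.load("side0.npz");t=np.load("top0.npz")
o=(.458,.2925);yaw=np.radians(69)
cv2.imwrite("pics/b.png",np.hstack([ortho(s,z,o,yaw,(-.02,.2),(-.1,.1)) for z in(.026,0)]))
# head: cloud pts z in .145-.215 
for n,c in(("top",t),("side",s)):
    P=cloud(c).reshape(-1,3); d=P[:,:2]-o; a=d@[np.cos(yaw),np.sin(yaw)]; b=d@[-np.sin(yaw),np.cos(yaw)]
    m=(a>.03)&(a<.3)&(abs(b)<.12)
    k=m&(P[:,2]>.15)&(P[:,2]<.26)
    print(n,k.sum())
    r=cv2.minAreaRect(np.c_[a[k],b[k]].astype(np.float32)*1000); print(r)
    print(np.percentile(P[k,2],[1,50,99]))
    # front face edge: min a per b bin for z .15-.2 ; arm fit
    for lo in np.arange(-.07,.05,.015):
        j=k&(b>=lo)&(b<lo+.015)
        if j.sum()>3: print(round(lo,3),np.round(np.percentile(a[j],[1,5]),4),end=';')
    print()
    for side in(1,-1):
        E=[]
        for lo in np.arange(.06,.2,.005):
            j=m&(abs(P[:,2]-.02)<.006)&(a>=lo)&(a<lo+.005)&(side*b>.015)
            if j.sum()>2: E.append((lo+.0025,(side*b[j]).max()*side))
        E=np.array(E); vx,vy,x0,y0=cv2.fitLine(E.astype(np.float32),cv2.DIST_HUBER,0,.001,.001).ravel()
        print("outer",side,len(E),"slope deg",np.degrees(np.arctan2(vy,vx)),"b at a=.1",y0+(.1-x0)*vy/vx)
E
```

```text
top 1900
((140.93145751953125, -10.871074676513672), (117.25370025634766, 181.0347442626953), 89.02178192138672)
[0.15182611 0.21167632 0.21911343]
-0.07 [0.0605 0.0632];-0.055 [0.0595 0.0614];-0.04 [0.0592 0.061 ];-0.025 [0.0517 0.0559];-0.01 [0.0512 0.0535];0.005 [0.0582 0.0605];0.02 [0.0584 0.0615];0.035 [0.0614 0.0654];
outer 1 23 slope deg -1.3094045 b at a=.1 0.047586303
outer -1 14 slope deg -1.1662701 b at a=.1 -0.06667906
side 1072
((138.9626007080078, -12.197376251220703), (117.80437469482422, 183.77423095703125), 88.19073486328125)
[0.15261372 0.20429149 0.2167515 ]
-0.07 [0.0598 0.0634];-0.055 [0.0574 0.0602];-0.04 [0.058  0.0607];-0.025 [0.0515 0.0543];-0.01 [0.0534 0.0547];0.005 [0.06   0.0631];0.02 [0.0624 0.0641];0.035 [0.061  0.0624];
outer 1 18 slope deg 55.360825 b at a=.1 0.060392167
outer -1 19 slope deg -2.8812404 b at a=.1 -0.0680472
```

View pics/b.png

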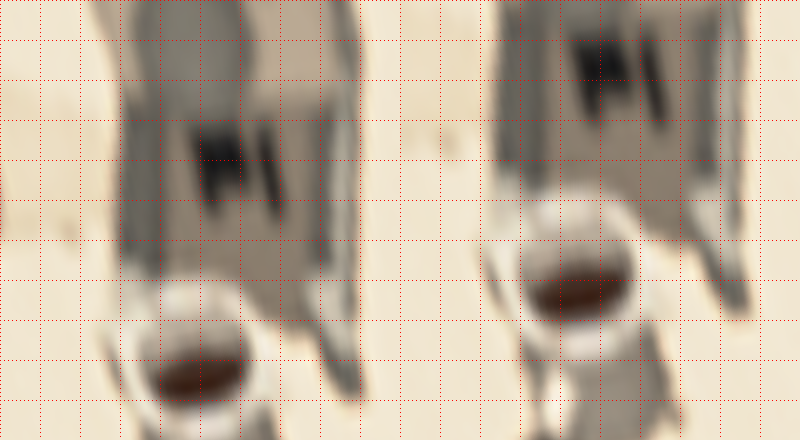

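```bash
cat >> h.py <<'E'
def handle(c,z=.016):
    f=c["frame"].max(2); uv=[]
    m=(f<85).astype(np.uint8)
    n,l,st,ce=cv2.connectedComponentsWithStats(m)
    out=[]
    for i in range(1,n):
        if 25<st[i,4]<900:
            v,u=np.nonzero(l==i); P=onplane(c,np.c_[u,v],z)[:,:2]
            if .25<P[:,0].mean()<.55 and .02<P[:,1].mean()<.30:
                (vx,vy,x0,y0)=cv2.fitLine(P.astype(np.float32),cv2.DIST_L2,0,.001,.001).ravel()
                if vy<0: vx,vy=-vx,-vy
                q=(P-[x0,y0])@[vx,vy]; w=(P-[x0,y0])@[-vy,vx]
                out.append((st[i].tolist(),np.round([x0,y0],4),np.degrees(np.arctan2(vy,vx)),np.round([x0+q.min()*vx,y0+q.min()*vy],4),np.round([x0+q.max()*vx,y0+q.max()*vy],4),'len',np.ptp(q),'w',np.percentile(w,98)-np.percentile(w,2)))
    return out
E
python3 - <<'E'
from h import *
from scipy.spatial.transform import Rotation as R
s=np.load("side0.npz");t=np.load("top0.npz")
for c in(t,s):
    for o in handle(c): print(o)
for n,c in(("top",t),("side",s)):
    P=cloud(c).reshape(-1,3); B=np.array([.458,.2925])
    d=np.linalg.norm(P[:,:2]-B,axis=1)
    k=(d>.07)&(d<.2)&(P[:,2]>.02)&(P[:,2]<.034)&(P[:,0]<.44)&(P[:,1]<.27)
    Q=P[k,:2]; r=cv2.fitLine(Q.astype(np.float32),cv2.DIST_HUBER,0,.001,.001).ravel(); print(n,k.sum(),r,np.degrees(np.arctan2(r[1],r[0])),Q.mean(0),d[k].max())
    k=(d<.06)&(P[:,2]>.033)&(P[:,2]<.042); print("rim",P[k].mean(0),k.sum())
print(np.round(R.from_quat([-.57699,.40857,-.40792,.57772]).as_matrix(),3))
print(onplane(s,[(287,265),(315,249),(320,290)],0),onplane(t,[(203,200),(384,248),(420,250)],0))
E
```

```text
([267, 202, 18, 28, 202], array([0.3819, 0.2027], dtype=float32), np.float32(49.578503), array([0.344 , 0.1582]), array([0.4222, 0.25  ]), 'len', np.float64(0.12059653306863707), 'w', np.float64(0.021473925222602476))
([221, 184, 11, 26, 75], array([0.2583, 0.2083], dtype=float32), np.float32(81.48253), array([0.2465, 0.1289]), array([0.2699, 0.2853]), 'len', np.float64(0.1581446236237186), 'w', np.float64(0.03495775614364512))
([237, 185, 4, 21, 26], array([0.308 , 0.1973], dtype=float32), np.float32(89.26283), array([0.3072, 0.1418]), array([0.3089, 0.2704]), 'len', np.float64(0.1286188224076002), 'w', np.float64(0.004848884878843604))
([251, 185, 21, 18, 139], array([0.3847, 0.1983], dtype=float32), np.float32(52.53441), array([0.349 , 0.1519]), array([0.4238, 0.2493]), 'len', np.float64(0.12281526936957929), 'w', np.float64(0.024960185115492167))
top 192 [0.63354295 0.7737075  0.37759733 0.20033346] 50.688 [0.37759732 0.20033346] 0.1760584787886235
rim [0.45825764 0.29446232 0.036516  ] 110
side 127 [0.6769142  0.73606193 0.3741566  0.18526155] 47.39702 [0.38155425 0.19627979] 0.1791281252169719
rim [0.46128667 0.29276154 0.03645532] 94
[[ 0.333 -0.     0.943]
 [-0.943  0.001  0.333]
 [-0.001 -1.     0.   ]]
[[ 0.41436454 -0.16702827  0.        ]
 [ 0.50960209 -0.11286872  0.        ]
 [ 0.48475812 -0.28349382  0.        ]] [[ 0.34837157  0.46386456  0.        ]
 [ 0.41833261 -0.15886266  0.        ]
 [ 0.45712366 -0.26509645  0.        ]]
```

Emit:
play_rows([
  [-3,0,2,0,-1.5,0],
  [-6,0,4,0,-3,0],
  [-9,0,6,0,-4.5,0],
  [-12,0,8,0,-6,0],
  [-15,0,10,0,-7.5,0],
  [-18,0,12,0,-9,0],
  [-21,0,14,0,-10.5,0],
  [-24,0,16,0,-12,0],
  [-27,0,18,0,-13.5,0],
  [-30,0,20,0,-15,0],
  [-33,0,22,0,-16.5,0],
  [-36,0,24,0,-18,0],
], gripper=0.9)

```text
time: 1.3
eef_pos: [0.2895, -0.0974, 0.2557]
ee_rot: [0.635, -0.634, 0.313, -0.313]
ft_force: [0.6, -0.4, 0.1]
grip_width: 0.0795
```

```bash
cat > inc.py <<'E'
import sys,numpy as np
from scipy.spatial.transform import Rotation as R
from bench import get_state
# target x y z yaw(deg of tool z); tool y down
s=get_state(); q=s["ee_rot"]; M=R.from_quat([q[1],q[2],q[3],q[0]])
print("t",s["time"],"pos",np.round(s["eef_pos"],4),"yaw",round(np.degrees(np.arctan2(*M.as_matrix()[[1,0],2])),2),"F",np.round(s["ft_force"],2),"w",s["grip_width"],"j",np.round(s["joint_positions"],2))
if len(sys.argv)>1:
    v=[float(a) for a in sys.argv[1:]]
    for k in range(0,len(v),4):
        x,y,z,w=v[k:k+4]; w=np.radians(w)
        T=np.array([[np.sin(w),0,np.cos(w)],[-np.cos(w),0,np.sin(w)],[0,-1,0]])
        d=M.inv().apply(np.array([x,y,z])-s["eef_pos"])*100
        print(np.round(d,2),np.round(np.degrees((M.inv()*R.from_matrix(T)).as_rotvec()),2))
E
python3 inc.py .3636 .1773 .255 50.5
```

```text
t 1.3 pos [ 0.2895 -0.0974  0.2557] yaw 37.5 F [ 0.58 -0.43  0.05] w 0.07953361857484573 j [-0.72 -0.07  1.86  0.    1.35  0.2 ]
[-17.28   0.1   22.61] [ -0.05 -13.    -0.06]
```

Emit:
play_rows([
  [-1.7,0,2.3,0,-1.3,0],
  [-3.5,0,4.5,0,-2.6,0],
  [-5.2,0,6.8,0,-3.9,0],
  [-6.9,0,9,0,-5.2,0],
  [-8.6,0,11.3,0,-6.5,0],
  [-10.4,0,13.6,0,-7.8,0],
  [-12.1,0,15.8,0,-9.1,0],
  [-13.8,0,18.1,0,-10.4,0],
  [-15.6,0,20.3,0,-11.7,0],
  [-17.3,0,22.6,0,-13,0],
  [-17.3,0,22.6,0,-13,0],
  [-17.3,0,22.6,0,-13,0],
])

```text
time: 2.5
eef_pos: [0.3631, 0.1774, 0.2557]
ee_rot: [0.666, -0.665, 0.239, -0.238]
ft_force: [-0.4, -0.1, -0.1]
grip_width: 0.0797
```

```bash
python3 inc.py .3636 .1773 .10 50.5 .3636 .1773 .023 50.5
python3 - <<'E'
from h import *
from bench import camera
for n,b in(("side",(210,90,150,130,5)),("top",(170,90,200,160,4))):
    c=camera(n); np.savez(f"{n}1.npz",**c); crop(c,f"pics/{n}1.png",*b)
E
```

```text
t 2.5 pos [0.3631 0.1774 0.2557] yaw 50.56 F [-0.37 -0.13 -0.06] w 0.07966229549937465 j [0.16 0.12 1.66 0.   1.36 0.85]
[ 0.07 15.57  0.02] [ 0.    0.06 -0.08]
[8.000e-02 2.327e+01 2.000e-02] [ 0.    0.06 -0.08]
```

View pics/side1.png

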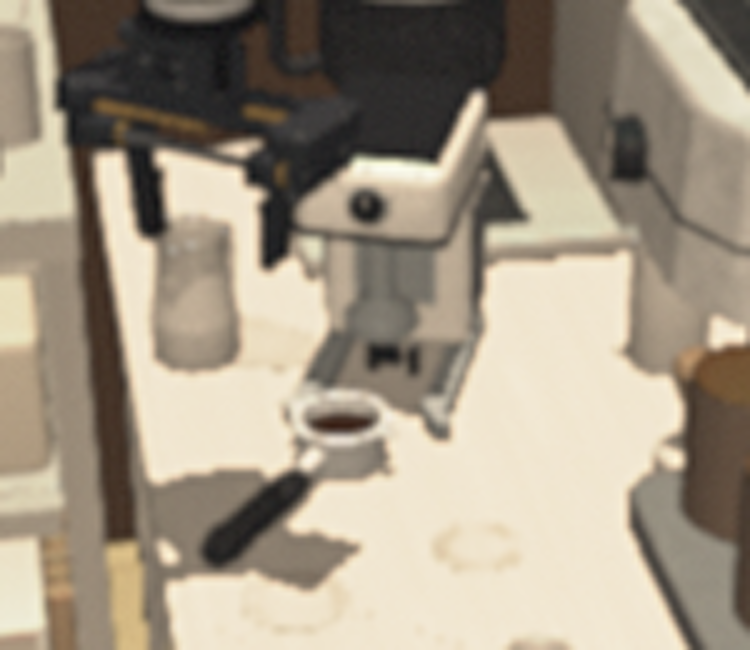

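View pics/top1.png

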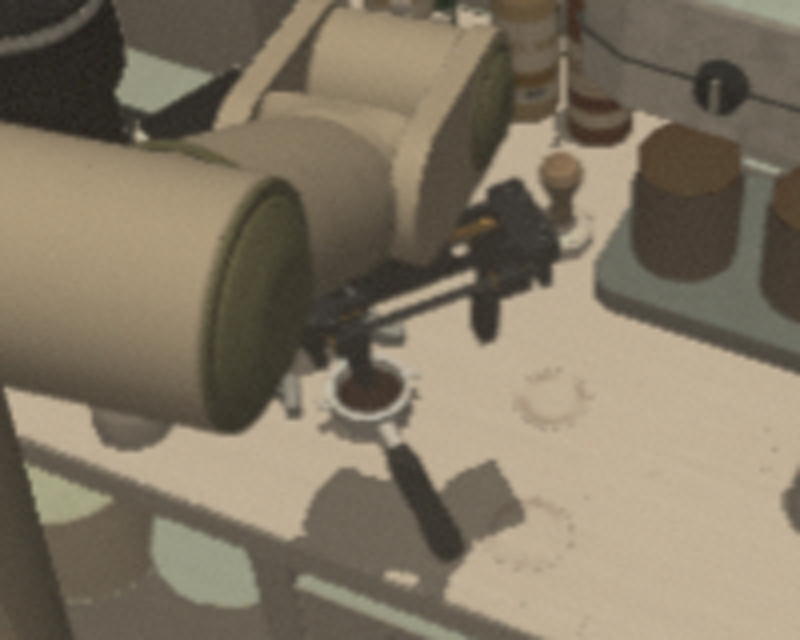

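Emit:
play_rows([
  [0,2,0,0,0,0],
  [0,4,0,0,0,0],
  [0,6,0,0,0,0],
  [0,8,0,0,0,0],
  [0,10,0,0,0,0],
  [0,12,0,0,0,0],
  [0,14,0,0,0,0],
  [0,16,0,0,0,0],
  [0,18,0,0,0,0],
  [0,18.5,0,0,0,0],
  [0,18.5,0,0,0,0],
])

```text
time: 3.7
eef_pos: [0.363, 0.1764, 0.0709]
ee_rot: [0.665, -0.665, 0.24, -0.239]
ft_force: [0.7, 0.1, -0.2]
grip_width: 0.0797
```

```bash
python3 inc.py .3636 .1773 .023 50.5
python3 - <<'E'
from h import *
from bench import camera
for n,b in(("side",(210,90,150,130,5)),):
    c=camera(n); np.savez(f"{n}2.npz",**c); crop(c,f"pics/{n}2.png",*b)
E
```

```text
t 3.7 pos [0.363  0.1764 0.0709] yaw 50.38 F [ 0.74  0.14 -0.25] w 0.0796794737429961 j [0.16 0.4  1.95 0.   0.79 0.85]
[-0.    4.79  0.11] [ 0.03 -0.12 -0.1 ]
```

View pics/side2.png

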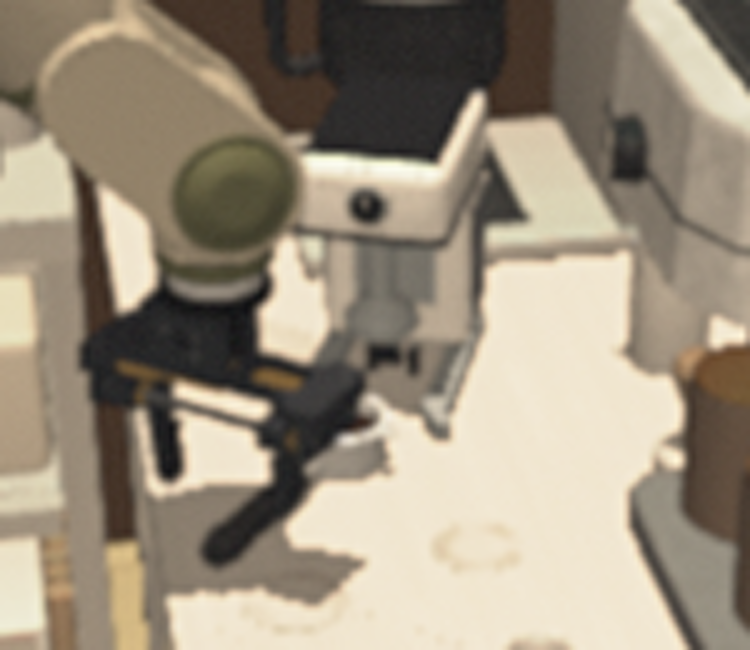

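Emit:
play_rows([
  [0,1,0,0,0,0],
  [0,2,0,0,0,0],
  [0,3,0,0,0,0],
  [0,4,0,0,0,0],
  [0,4.8,0,0,0,0],
  [0,4.8,0,0,0,0],
  [0,4.8,0,0,0,0],
])

```text
time: 4.45
eef_pos: [0.3636, 0.1766, 0.0238]
ee_rot: [0.666, -0.665, 0.24, -0.24]
ft_force: [-0.7, 0.2, 0.4]
grip_width: 0.0788
```

```bash
python3 inc.py
python3 - <<'E'
from h import *
from bench import camera
for n,b in(("side",(210,110,140,120,5.5)),("top",(170,90,200,160,4))):
    c=camera(n); np.savez(f"{n}3.npz",**c); crop(c,f"pics/{n}3.png",*b)
E
```

```text
t 4.45 pos [0.3636 0.1766 0.0238] yaw 50.39 F [-0.71  0.19  0.44] w 0.07883843634515046 j [0.16 0.51 2.   0.   0.64 0.85]
```

View pics/side3.png

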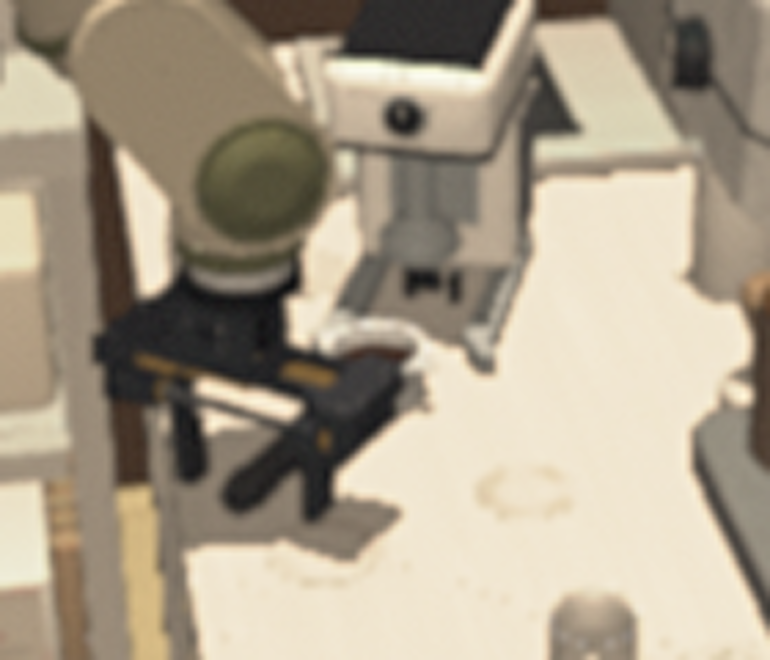

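View pics/top3.png

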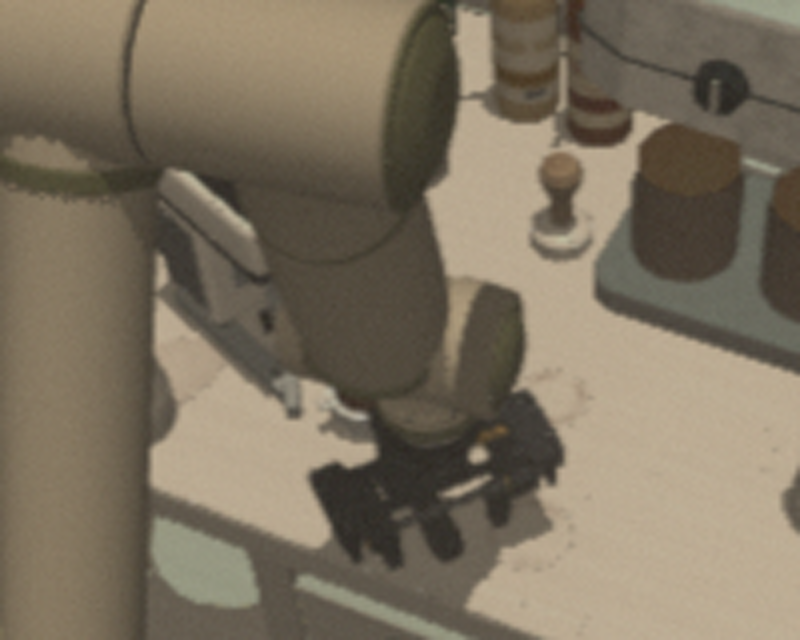

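Emit:
play_rows([
  [0.3,0,0,0,0,0],
  [0.6,0,0,0,0,0],
  [0.9,0,0,0,0,0],
  [1.2,0,0,0,0,0],
  [1.5,0,0,0,0,0],
  [1.8,0,0,0,0,0],
  [2.1,0,0,0,0,0],
  [2.3,0,0,0,0,0],
  [2.5,0,0,0,0,0],
  [2.7,0,0,0,0,0],
  [2.8,0,0,0,0,0],
  [2.8,0,0,0,0,0],
])

```text
time: 5.75
eef_pos: [0.3852, 0.1587, 0.0239]
ee_rot: [0.666, -0.665, 0.239, -0.24]
ft_force: [-0.9, 0.2, 0.5]
grip_width: 0.0795
```

```bash
python3 inc.py
```

```text
t 5.75 pos [0.3852 0.1587 0.0239] yaw 50.4 F [-0.87  0.23  0.53] w 0.07954403163431355 j [0.1  0.52 1.96 0.   0.66 0.79]
```

Emit:
play_rows([
  [0.26,0,0.05,0,-1,0],
  [0.52,0,0.1,0,-2,0],
  [0.78,0,0.15,0,-3,0],
  [1.04,0,0.21,0,-4,0],
  [1.3,0,0.28,0,-5,0],
  [1.56,0,0.35,0,-6,0],
  [1.81,0,0.42,0,-7,0],
  [2.06,0,0.49,0,-8,0],
  [2.31,0,0.58,0,-9,0],
  [2.56,0,0.67,0,-10,0],
  [2.56,0,0.67,0,-10,0],
])

```text
time: 6.85
eef_pos: [0.4096, 0.1475, 0.0239]
ee_rot: [0.684, -0.683, 0.18, -0.181]
ft_force: [0.3, -0.3, -0.4]
grip_width: 0.0792
```

```bash
python3 inc.py
python3 - <<'E'
from h import *
from bench import camera
c=camera("side"); np.savez("side4.npz",**c); crop(c,"pics/side4.png",210,110,140,120,5.5)
c=camera("top"); np.savez("top4.npz",**c); crop(c,"pics/top4.png",170,90,200,160,4)
E
```

```text
t 6.85 pos [0.4096 0.1475 0.0239] yaw 60.43 F [ 0.32 -0.31 -0.35] w 0.07917309504864786 j [0.07 0.53 1.91 0.   0.69 0.59]
```

View pics/side4.png

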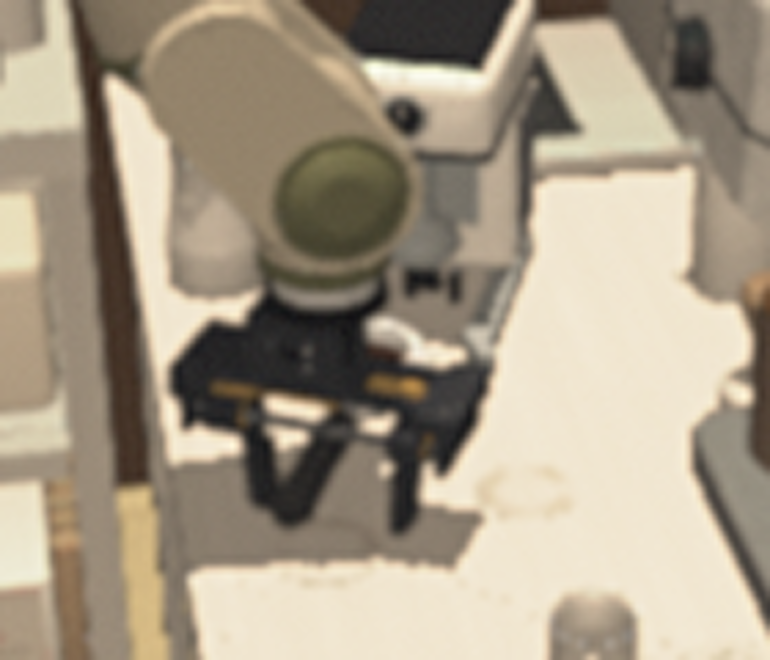

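View pics/top4.png

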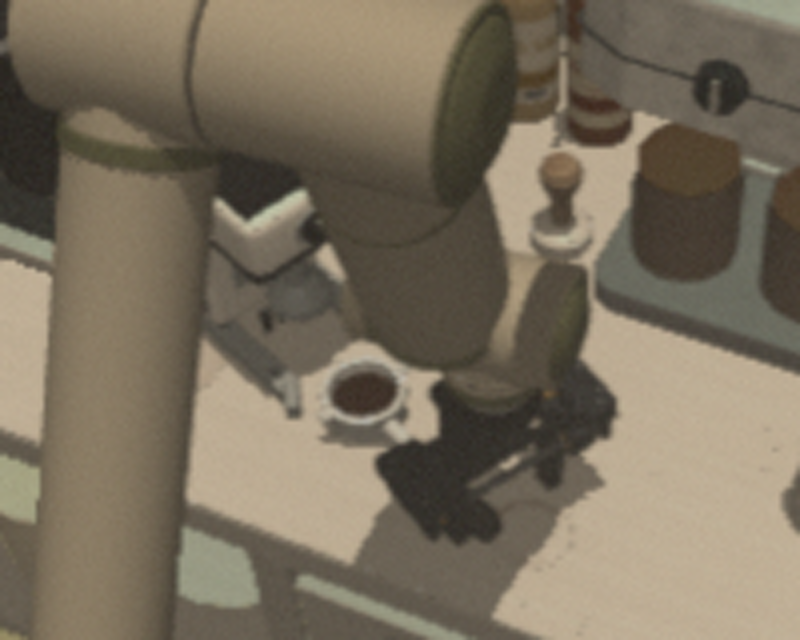

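Emit:
play_rows([
  [0.26,0,0.05,0,-1,0],
  [0.52,0,0.1,0,-2,0],
  [0.78,0,0.16,0,-3,0],
  [1.04,0,0.21,0,-4,0],
  [1.3,0,0.27,0,-5,0],
  [1.56,0,0.34,0,-6,0],
  [1.81,0,0.41,0,-7,0],
  [1.81,0,0.41,0,-7,0],
  [1.81,0,0.41,0,-7,0],
])

```text
time: 7.85
eef_pos: [0.4273, 0.1421, 0.0239]
ee_rot: [0.694, -0.693, 0.138, -0.139]
ft_force: [-0.5, 0.8, -0.3]
grip_width: 0.0792
```

```bash
python3 inc.py
python3 - <<'E'
from h import *
from bench import camera
c=camera("top"); np.savez("top5.npz",**c); crop(c,"pics/top5.png",170,90,200,160,4)
E
```

```text
t 7.85 pos [0.4273 0.1421 0.0239] yaw 67.38 F [-0.48  0.77 -0.29] w 0.07917532805779127 j [0.06 0.55 1.87 0.   0.72 0.45]
```

View pics/top5.png

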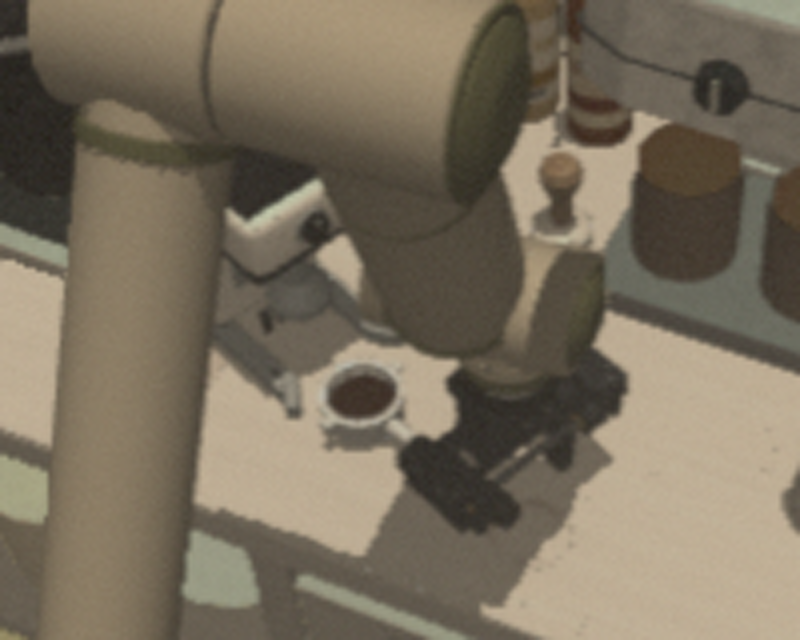

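Emit:
play_rows([
  [-0.5,0,0,0,0,0],
  [-1,0,0,0,0,0],
  [-1.7,0,0,0,0,0],
  [-2.5,0,0,0,0,0],
  [-2.5,0,-1,0,0,0],
  [-2.5,0,-2,0,0,0],
  [-2.5,0,-3,0,0,0],
  [-2.5,0,-4,0,0,0],
  [-2.5,0,-5,0,0,0],
  [-2.5,0,-6,0,0,0],
  [-2.5,0,-6,0,0,0],
])

```text
time: 9.0
eef_pos: [0.3807, 0.0953, 0.0238]
ee_rot: [0.694, -0.693, 0.139, -0.139]
ft_force: [-0.4, 0.7, -0.2]
grip_width: 0.0794
```

```bash
python3 inc.py
python3 - <<'E'
from h import *
from bench import camera
c=camera("side"); np.savez("side6.npz",**c); crop(c,"pics/side6.png",210,110,140,120,5.5)
c=camera("top"); np.savez("top6.npz",**c); crop(c,"pics/top6.png",170,90,200,160,4)
E
```

```text
t 9.0 pos [0.3807 0.0953 0.0238] yaw 67.28 F [-0.39  0.68 -0.17] w 0.07943379317816888 j [-0.06  0.5   2.03  0.    0.62  0.34]
```

View pics/side6.png

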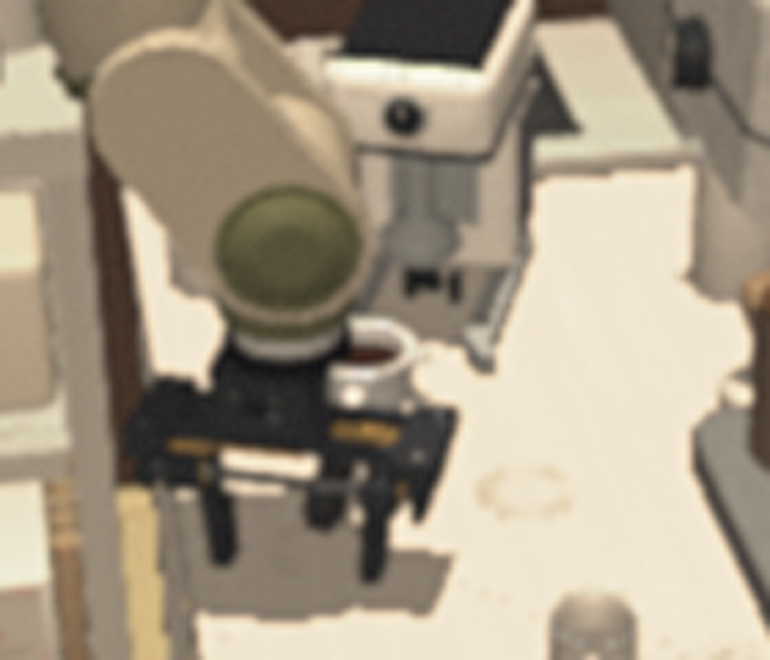

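View pics/top6.png

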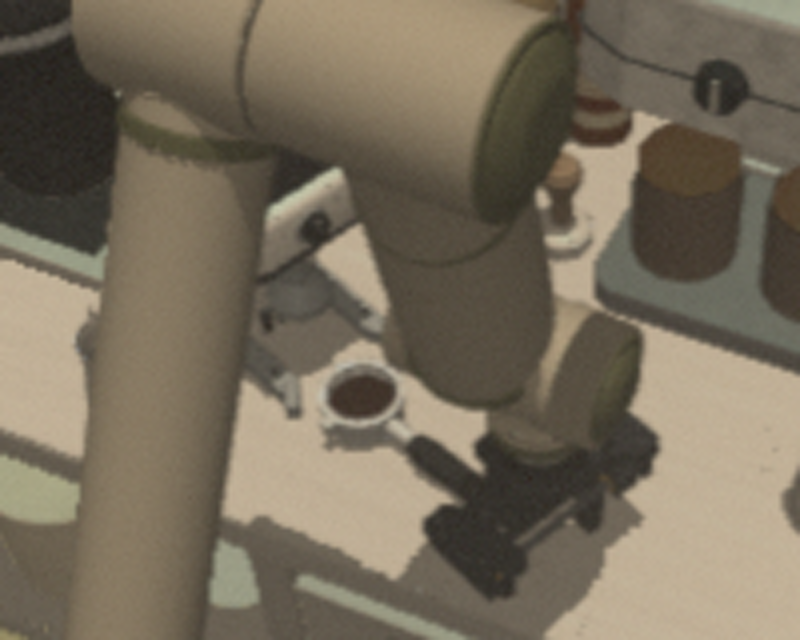

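Run:
```python
from h import *
t=np.load("top6.npz");s=np.load("side6.npz")
yaw=np.radians(67.5); o=(.5052,.3868)
q=ortho(t,.037,o,yaw,(-.30,.02),(-.1,.1)); q2=ortho(t,.016,o,yaw,(-.30,.02),(-.1,.1)); q3=ortho(s,.037,o,yaw,(-.30,.02),(-.1,.1))
cv2.imwrite("pics/o6.png",cv2.resize(np.hstack([q,q2,q3]),None,fx=.66,fy=.66*1.4))
cv2.imwrite("pics/o6.png",np.hstack([q[:,60:320],q2[:,60:320],q3[:,60:320]])[:600])
```

```text
(no output)
```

View pics/o6.png

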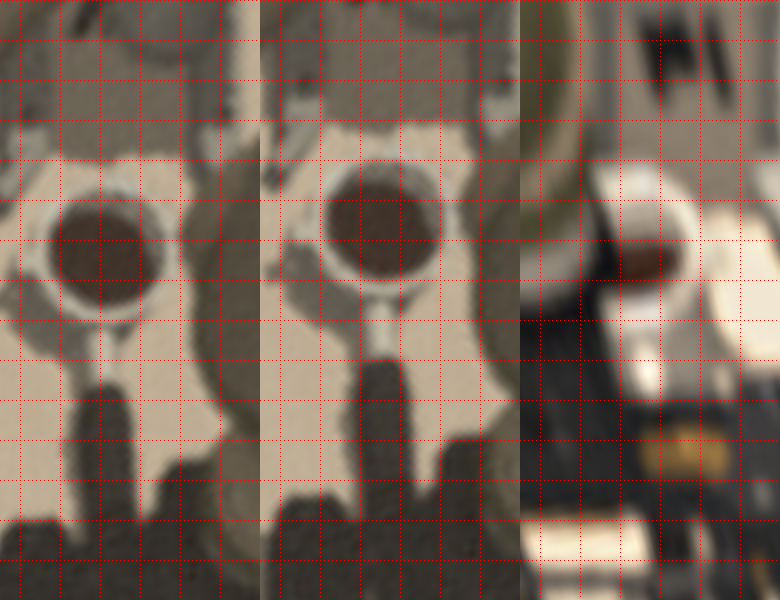

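Emit:
play_rows([
  [0,0,0.7,0,0,0],
  [0,0,1.5,0,0,0],
  [0,0,2.5,0,0,0],
  [0,0,3.5,0,0,0],
  [0,0,4.5,0,0,0],
  [0,0,5.5,0,0,0],
  [-0.8,0,5.5,0,0,0],
  [-1.6,0,5.5,0,0,0],
  [-2.2,0,5.5,0,0,0],
  [-2.4,0,5.5,0,0,0],
  [-2.4,0,5.5,0,0,0],
])

```text
time: 10.2
eef_pos: [0.3799, 0.156, 0.024]
ee_rot: [0.694, -0.693, 0.139, -0.139]
ft_force: [-0.0, -0.3, 0.9]
grip_width: 0.0791
```

Emit:
play_rows([
  [-0.25,0,0,0,0.5,0],
  [-0.5,0,0,0,1,0],
  [-0.75,0,0,0,2,0],
  [-1,0,0,0,3,0],
  [-1.25,0,0,0,4,0],
  [-1.5,0,0,0,5,0],
  [-1.75,0,0,0,6,0],
  [-2,0,0,0,7,0],
  [-2.25,0,0,0,8,0],
  [-2.5,0,0,0,9,0],
  [-2.8,0,0,0,10,0],
  [-2.8,0,0,0,10,0],
])

```text
time: 11.4
eef_pos: [0.3536, 0.1669, 0.0239]
ee_rot: [0.679, -0.678, 0.199, -0.199]
ft_force: [0.1, -0.1, 0.4]
grip_width: 0.0795
```

```bash
python3 inc.py
python3 - <<'E'
from h import *
from bench import camera
t=camera("top");s=camera("side"); np.savez("top7.npz",**t)
yaw=np.radians(67.5); o=(.5052,.3868)
q=[ortho(c,z,o,yaw,(-.30,.02),(-.1,.1))[:600,60:320] for c,z in((t,.037),(t,.016),(s,.037))]
cv2.imwrite("pics/o7.png",np.hstack(q))
E
```

```text
t 11.4 pos [0.3536 0.1669 0.0239] yaw 57.3 F [ 0.14 -0.06  0.39] w 0.0795104656336763 j [0.14 0.49 2.03 0.   0.61 0.7 ]
```

View pics/o7.png

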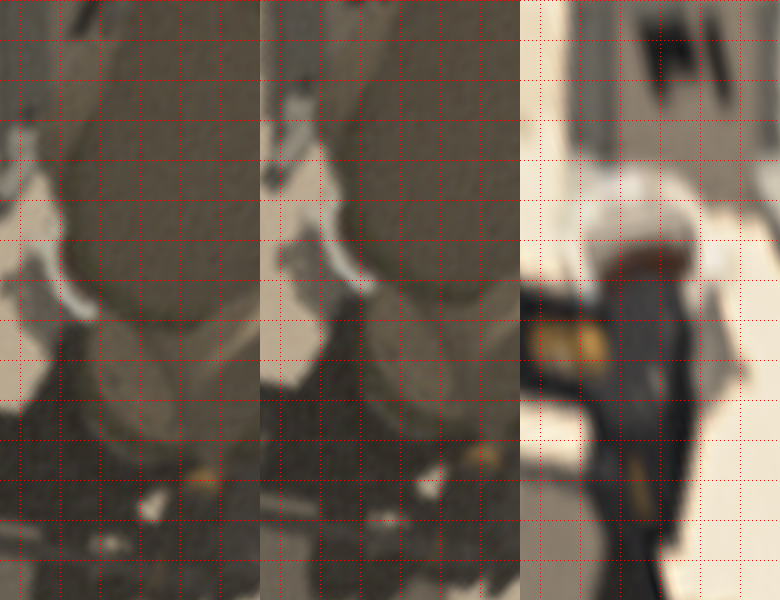

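```bash
python3 inc.py .3533 .1193 .023 59.9
```

```text
t 11.5 pos [0.3538 0.1668 0.0239] yaw 57.34 F [0.11 0.01 0.16] w 0.07976618863602074 j [0.14 0.49 2.03 0.   0.61 0.7 ]
[ 2.52  0.09 -4.03] [-0.07 -2.56  0.  ]
```

Emit:
play_rows([
  [0.6,0,0,0,0,0],
  [1.2,0,0,0,-0.6,0],
  [1.9,0,0,0,-1.2,0],
  [2.5,0,0,0,-2,0],
  [2.5,0,-1,0,-2.6,0],
  [2.5,0,-2,0,-2.6,0],
  [2.5,0.1,-3,0,-2.6,0],
  [2.5,0.1,-4,0,-2.6,0],
  [2.5,0.1,-4,0,-2.6,0],
  [2.5,0.1,-4,0,-2.6,0],
])

```text
time: 12.5
eef_pos: [0.3534, 0.1195, 0.0229]
ee_rot: [0.683, -0.682, 0.183, -0.184]
ft_force: [0.5, -0.3, -0.0]
grip_width: 0.0794
```

```bash
python3 inc.py
python3 - <<'E'
from h import *
from bench import camera
t=camera("top");s=camera("side"); np.savez("top8.npz",**t); np.savez("side8.npz",**s)
yaw=np.radians(67.5); o=(.5052,.3868)
q=[ortho(c,z,o,yaw,(-.30,.02),(-.1,.1))[:600,60:320] for c,z in((t,.037),(t,.016),(s,.037))]
cv2.imwrite("pics/o8.png",np.hstack(q))
crop(s,"pics/side8.png",210,110,140,120,5.5)
E
```

```text
t 12.5 pos [0.3534 0.1195 0.0229] yaw 59.89 F [ 0.46 -0.33 -0.03] w 0.0793884426765896 j [0.   0.48 2.08 0.   0.58 0.53]
```

View pics/o8.png

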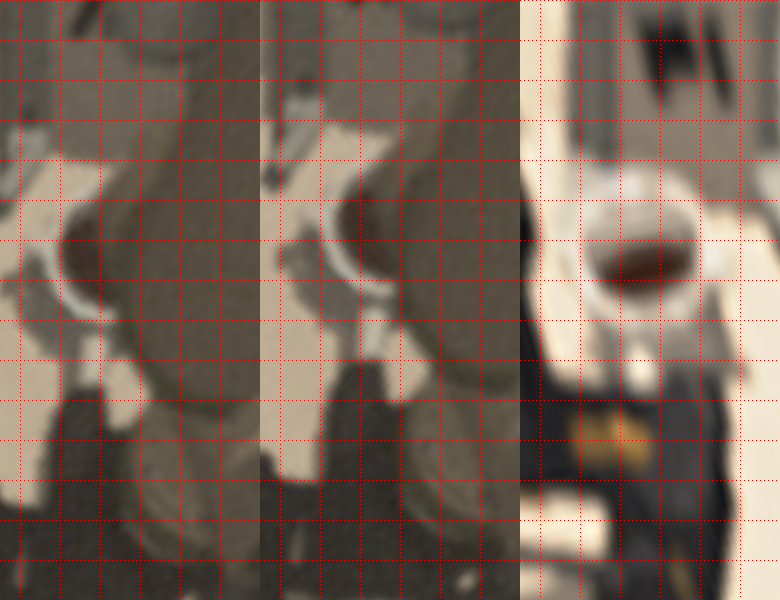

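View pics/side8.png

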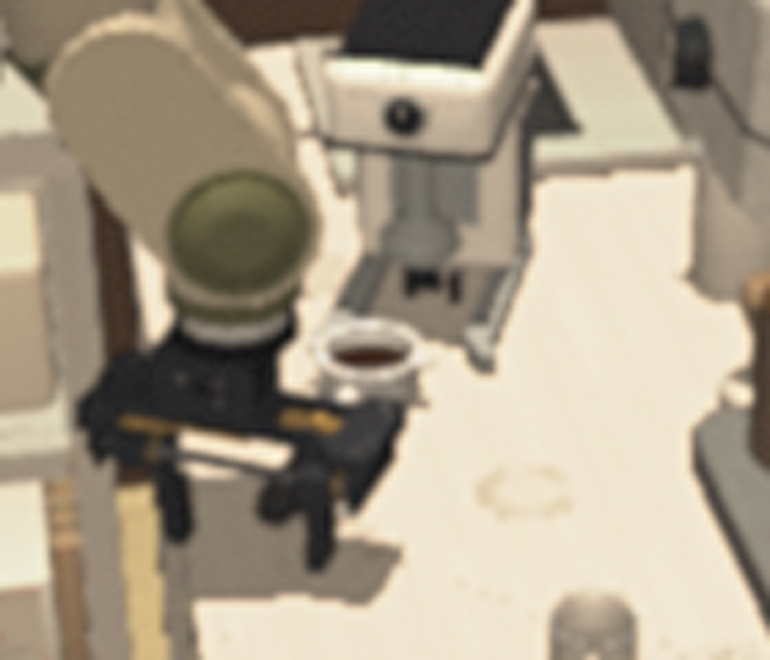

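Run:
```python
from h import *
s=np.load("side8.npz")
def loc(P):
    d=P[:,:2]-[.5052,.3868]; w=np.radians(67.5); return np.round(np.c_[d@[np.cos(w),np.sin(w)],d@[-np.sin(w),np.cos(w)]],4)
print("end",loc(onplane(s,[(210+278/5.5,110+505/5.5)],.016)))
print("rim",loc(onplane(s,[(210+368/5.5,110+350/5.5)],.037)))
crop(s,"pics/s8z.png",235,160,60,60,10)
```

```text
end [[-0.27    0.0259]]
rim [[-0.1096  0.0071]]
```

View pics/s8z.png

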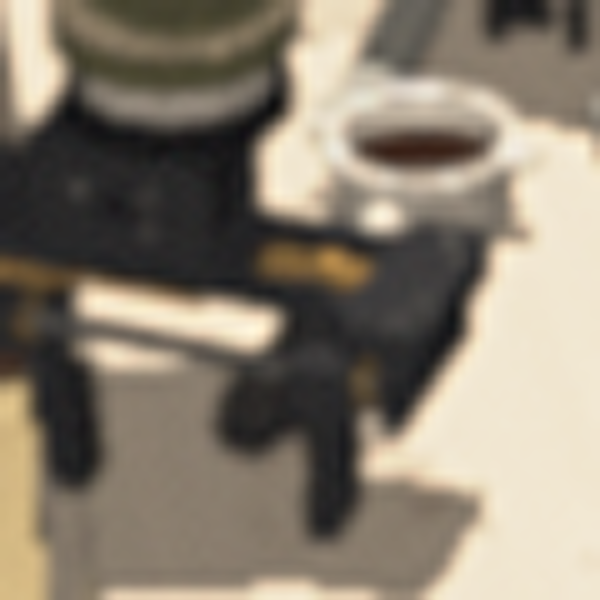

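Emit:
play_rows([
  [0.3,0,0,0,0,0],
  [0.3,0,0,0,-0.3,0],
  [0.3,0,0,0,-0.3,0],
  [0.3,0,0,0,-0.3,0],
  [0.3,0,0,0,-0.3,0],
  [0.3,0,0,0,-0.3,0],
  [0.3,0,0,0,-0.3,0],
  [0.3,0,0,0,-0.3,0],
], gripper=0.205, grip_force=20)

```text
time: 13.4
eef_pos: [0.3561, 0.1183, 0.0229]
ee_rot: [0.684, -0.683, 0.181, -0.182]
ft_force: [-0.6, 0.2, -0.1]
grip_width: 0.0186
```

Emit:
play_rows([
  [0,0,0.3,0,0,0],
  [0,0,0.6,0,0,0],
  [0,0,0.9,0,0,0],
  [0,0,1.2,0,0,0],
  [0,0,1.4,0,0,0],
  [0,0,1.6,0,0,0],
  [0,0,1.7,0,0,0],
  [0,0,1.8,0,0,0],
  [0,0,1.8,0,0,0],
])

```text
time: 14.3
eef_pos: [0.3651, 0.1339, 0.023]
ee_rot: [0.684, -0.683, 0.181, -0.182]
ft_force: [0.5, 0.3, -0.0]
grip_width: 0.018
```

```bash
python3 inc.py
python3 - <<'E'
from h import *
from bench import camera
t=camera("top");s=camera("side"); np.savez("top9.npz",**t); np.savez("side9.npz",**s)
crop(s,"pics/s9z.png",235,150,70,70,8);crop(t,"pics/t9z.png",230,150,100,100,6)
E
```

```text
t 14.3 pos [0.3651 0.1339 0.023 ] yaw 60.24 F [ 0.5   0.28 -0.03] w 0.018023988081829243 j [0.04 0.49 2.04 0.   0.61 0.56]
```

View pics/s9z.png

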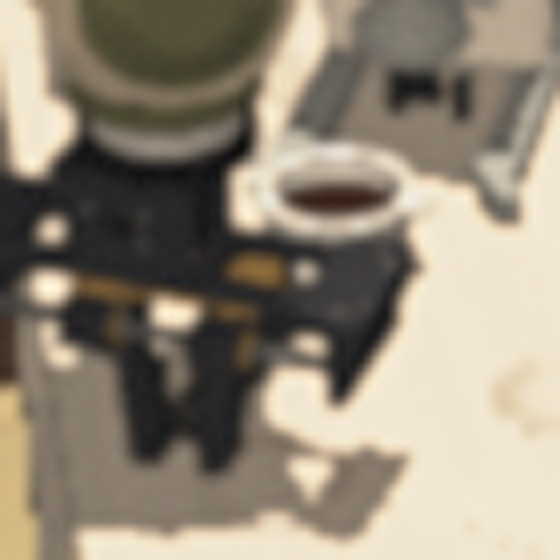

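View pics/t9z.png

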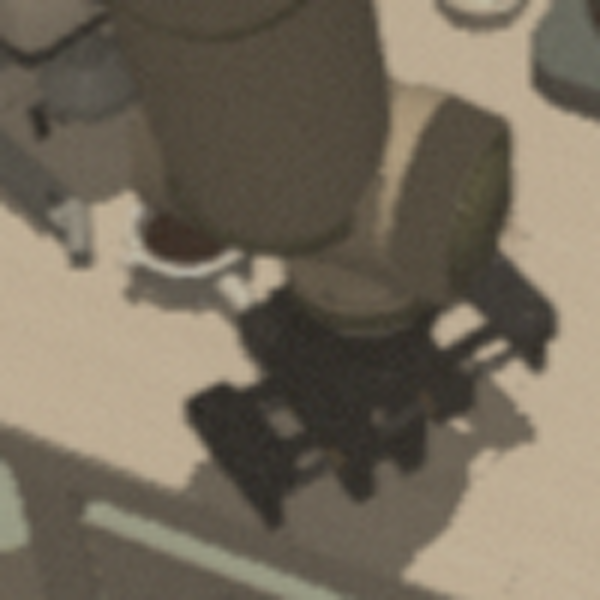

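Emit:
play_rows([
  [0,0,0.1,0,0,0],
  [0,0,0.2,0,0,0],
  [0,0,0.3,0,0,0],
  [0,0,0.4,0,0,0],
  [0,0,0.5,0,0,0],
  [0,0,0.65,0,0,0],
  [0,0,0.8,0,0,0],
  [0,0,0.95,0,0,0],
  [0,0,1.1,0,0,0],
  [0,0,1.25,0,0,0],
  [0,0,1.4,0,0,0],
  [0,0,1.55,0,0,0],
])

```text
time: 15.6
eef_pos: [0.3728, 0.1475, 0.023]
ee_rot: [0.684, -0.683, 0.181, -0.182]
ft_force: [-1.6, -2.3, 0.4]
grip_width: 0.0183
```

Emit:
play_rows([
  [0,0,0.2,0,0,0],
  [0,0,0.4,0,0,0],
  [0,0,0.6,0,0,0],
  [0,0,0.8,0,0,0],
  [0,0,1,0,0,0],
  [0,0,1.15,0,0,0],
  [0,0,1.3,0,0,0],
  [0,0,1.5,0,0,0],
])

```text
time: 16.4
eef_pos: [0.3803, 0.1606, 0.023]
ee_rot: [0.684, -0.683, 0.181, -0.182]
ft_force: [-1.7, -2.8, 0.3]
grip_width: 0.018
```

```bash
cat > look.py <<'E'
import sys
from h import *
from bench import camera
n=sys.argv[1]
t=camera("top");s=camera("side"); np.savez(f"top{n}.npz",**t); np.savez(f"side{n}.npz",**s)
yaw=np.radians(67.5); o=(.5052,.3868)
q=[ortho(c,z,o,yaw,(-.24,.06),(-.1,.1))[:600,60:320] for c,z in((t,.037),(s,.02),(s,.037))]
cv2.imwrite(f"pics/o{n}.png",np.hstack(q))
E
python3 inc.py; python3 look.py 10
```

```text
t 16.4 pos [0.3803 0.1606 0.023 ] yaw 60.23 F [-1.74 -2.79  0.32] w 0.01803152286132264 j [0.11 0.52 1.98 0.   0.65 0.63]
```

View pics/o10.png

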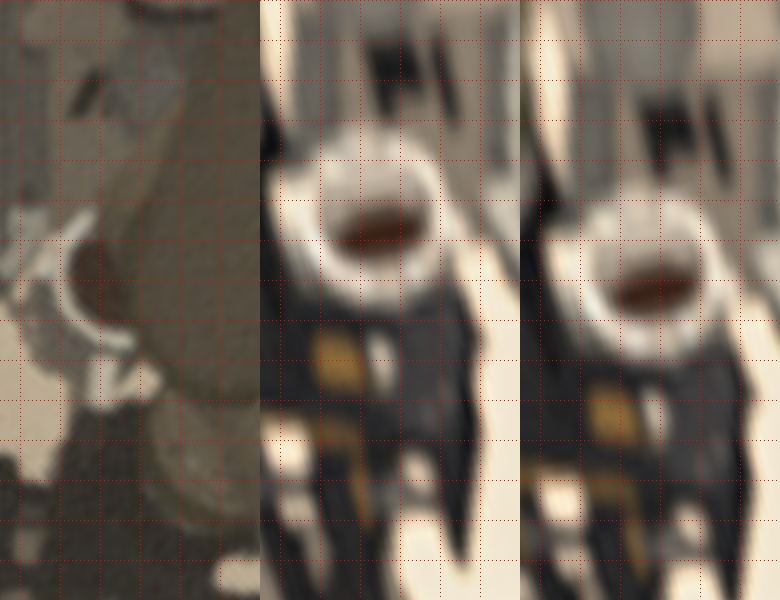

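Emit:
play_rows([
  [0,0,0.2,0,0,0],
  [0,0,0.4,0,0,0],
  [0,0,0.6,0,0,0],
  [0,0,0.8,0,0,0],
  [0,0,1,0,0,0],
  [0,0,1.2,0,0,0],
  [0,0,1.4,0,0,0],
  [0,0,1.6,0,0,0],
  [0,0,1.8,0,0,0],
  [0,0,2,0,0,0],
])

```text
time: 17.5
eef_pos: [0.3905, 0.1782, 0.023]
ee_rot: [0.684, -0.683, 0.181, -0.182]
ft_force: [-1.1, -1.5, -0.3]
grip_width: 0.0181
```

```bash
python3 look.py 11
cat >> inc.py <<'E'
d=s["eef_pos"][:2]-[.5052,.3868]; w=np.radians(67.5); print("tamper frame TCP",np.round([d@[np.cos(w),np.sin(w)],d@[-np.sin(w),np.cos(w)]],4))
E
python3 inc.py
```

```text
t 17.6 pos [0.3907 0.1784 0.0231] yaw 60.24 F [-0.07  0.25 -0.29] w 0.017714122445961576 j [0.15 0.53 1.93 0.   0.68 0.67]
tamper frame TCP [-0.2364  0.026 ]
```

View pics/o11.png

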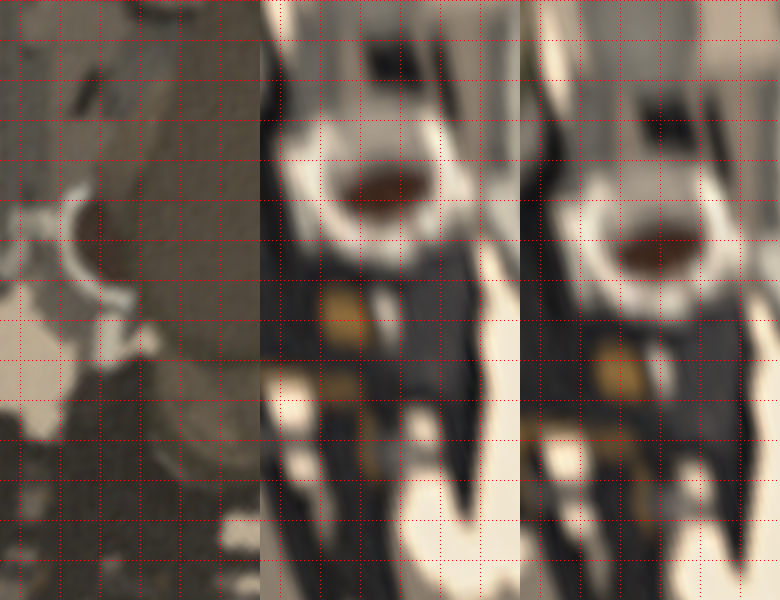

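Emit:
play_rows([
  [0.03,0,0.2,0,-0.2,0],
  [0.08,0,0.4,0,-0.4,0],
  [0.13,0,0.6,0,-0.6,0],
  [0.17,0,0.8,0,-0.8,0],
  [0.21,0,1,0,-1,0],
  [0.26,0,1.2,0,-1.2,0],
  [0.3,0,1.4,0,-1.4,0],
  [0.35,0,1.6,0,-1.6,0],
  [0.39,0,1.8,0,-1.8,0],
  [0.44,0,2,0,-2,0],
  [0.48,0,2.2,0,-2.2,0],
])

```text
time: 18.7
eef_pos: [0.406, 0.1952, 0.0231]
ee_rot: [0.688, -0.686, 0.168, -0.169]
ft_force: [-1.0, -2.6, -0.3]
grip_width: 0.0181
```

```bash
python3 inc.py; python3 look.py 12
```

```text
t 18.7 pos [0.406  0.1952 0.0231] yaw 62.46 F [-0.96 -2.61 -0.32] w 0.01805470474261735 j [0.18 0.55 1.87 0.   0.72 0.66]
tamper frame TCP [-0.215   0.0183]
```

View pics/o12.png

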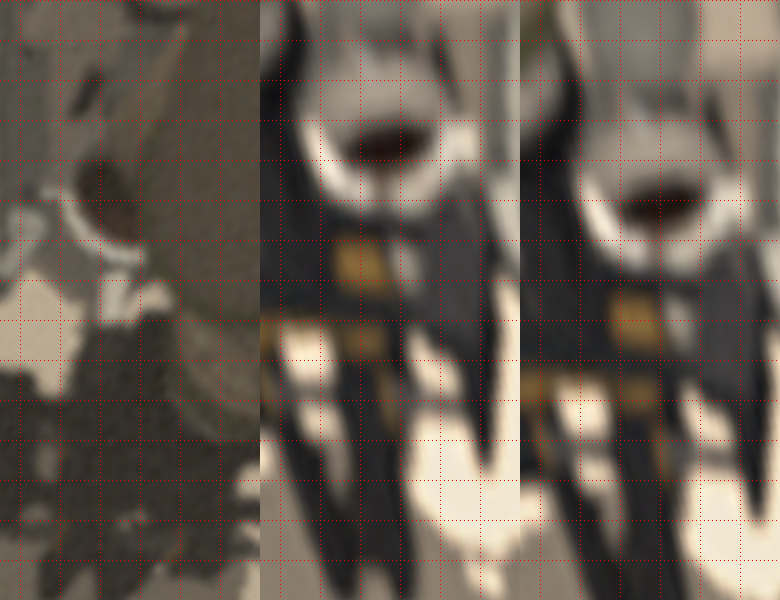

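Emit:
play_rows([
  [0.07,0,0.17,0,-0.2,0],
  [0.14,0,0.34,0,-0.5,0],
  [0.2,0,0.51,0,-0.7,0],
  [0.27,0,0.7,0,-0.9,0],
  [0.34,0,0.87,0,-1.2,0],
  [0.41,0,1.04,0,-1.4,0],
  [0.48,0,1.2,0,-1.6,0],
  [0.54,0,1.4,0,-1.9,0],
  [0.61,0,1.55,0,-2.1,0],
  [0.68,0,1.7,0,-2.3,0],
])

```text
time: 19.8
eef_pos: [0.4202, 0.2074, 0.0232]
ee_rot: [0.691, -0.689, 0.154, -0.155]
ft_force: [-1.4, -2.6, -1.7]
grip_width: 0.0182
```

```bash
python3 inc.py; python3 look.py 13
```

```text
t 19.8 pos [0.4202 0.2074 0.0232] yaw 64.78 F [-1.4  -2.59 -1.68] w 0.018241174022582417 j [0.2  0.57 1.82 0.   0.75 0.64]
tamper frame TCP [-0.1983  0.0099]
```

View pics/o13.png

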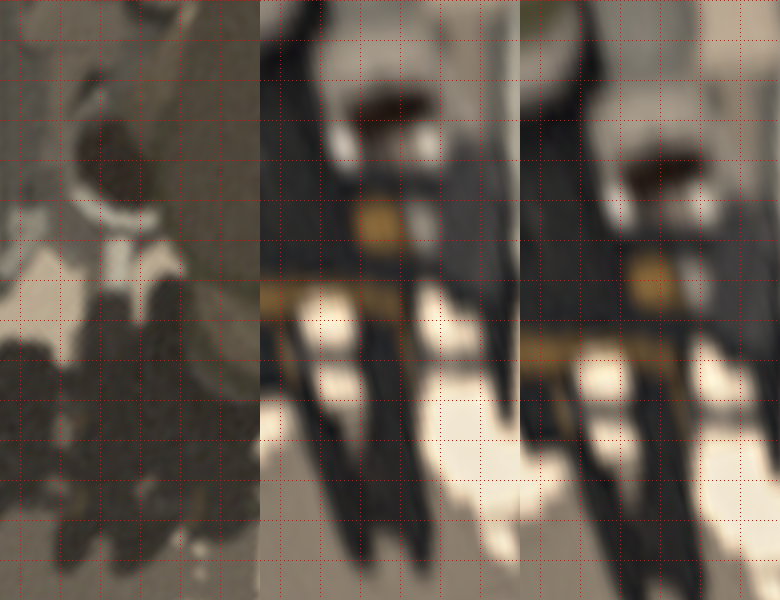

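Emit:
play_rows([
  [0.06,0,0.12,0,-0.2,0],
  [0.11,0,0.24,0,-0.4,0],
  [0.17,0,0.36,0,-0.6,0],
  [0.22,0,0.48,0,-0.7,0],
  [0.28,0,0.6,0,-0.9,0],
  [0.33,0,0.72,0,-1,0],
  [0.39,0,0.84,0,-1.2,0],
  [0.45,0,0.96,0,-1.4,0],
  [0.5,0,1.1,0,-1.5,0],
])

```text
time: 20.8
eef_pos: [0.4285, 0.2145, 0.0232]
ee_rot: [0.692, -0.692, 0.145, -0.145]
ft_force: [-4.8, -9.3, 3.0]
grip_width: 0.0179
```

```bash
python3 inc.py
```

```text
t 20.8 pos [0.4285 0.2145 0.0232] yaw 66.3 F [-4.8  -9.28  2.95] w 0.01789056571399696 j [0.22 0.58 1.79 0.   0.77 0.63]
tamper frame TCP [-0.1885  0.0049]
```

```bash
python3 look.py 14; python3 -c "
from h import *
s=np.load('side14.npz');t=np.load('top14.npz')
crop(s,'pics/s14.png',240,130,80,60,9.5);crop(t,'pics/t14.png',200,120,100,80,7.5)"; python3 inc.py
```

```text
t 20.9 pos [0.4286 0.2146 0.0232] yaw 66.3 F [-4.14 -6.92  2.62] w 0.017627675136000144 j [0.22 0.58 1.79 0.   0.77 0.63]
tamper frame TCP [-0.1884  0.0048]
```

View pics/o14.png

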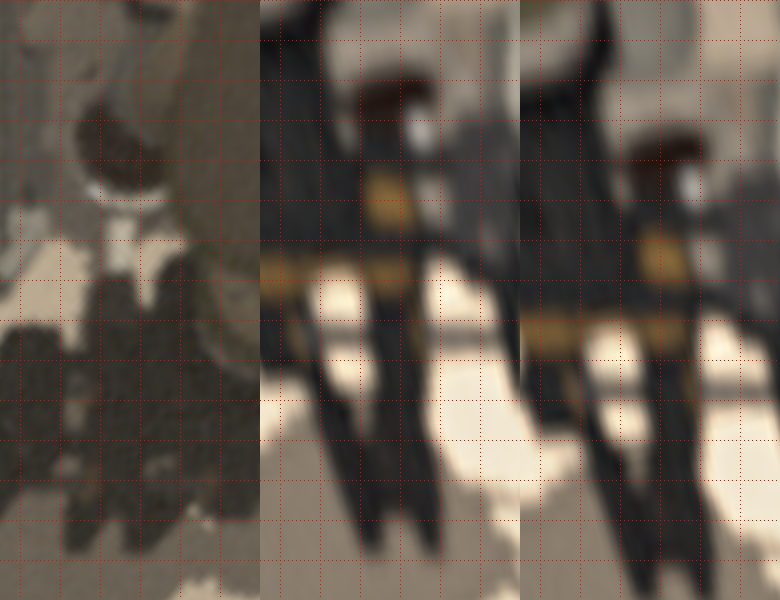

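View pics/s14.png

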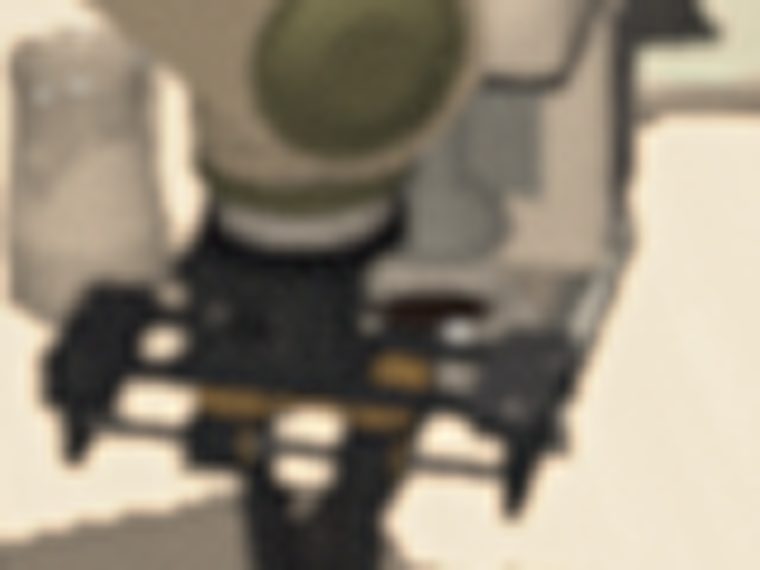

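View pics/t14.png

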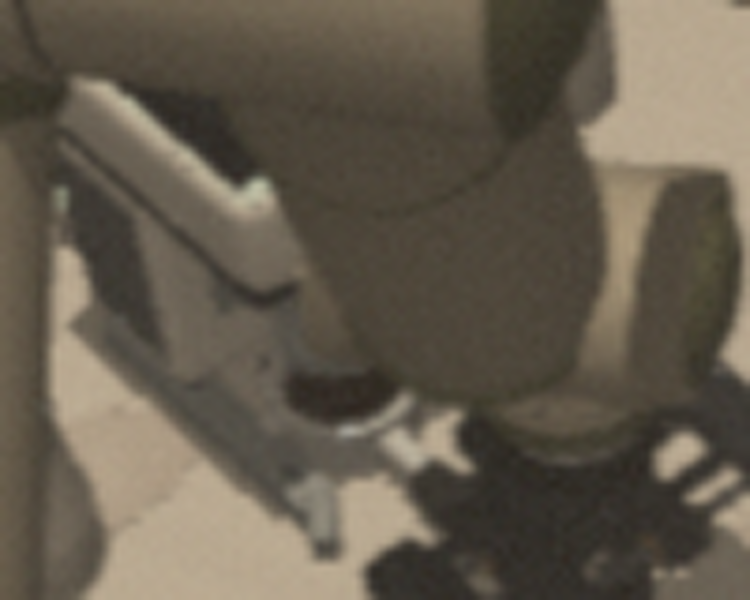

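Emit:
play_rows([
  [0.03,0,0.07,0,-0.1,0],
  [0.06,0,0.14,0,-0.2,0],
  [0.09,0,0.21,0,-0.3,0],
  [0.11,0,0.28,0,-0.4,0],
  [0.14,0,0.35,0,-0.5,0],
  [0.16,0,0.42,0,-0.6,0],
  [0.18,0,0.5,0,-0.6,0],
])

```text
time: 21.6
eef_pos: [0.4305, 0.2168, 0.0231]
ee_rot: [-0.691, 0.694, -0.142, 0.14]
ft_force: [-9.3, -20.3, 8.8]
grip_width: 0.0178
```

```bash
python3 inc.py
```

```text
t 21.6 pos [0.4305 0.2168 0.0231] yaw 66.97 F [ -9.33 -20.26   8.8 ] w 0.017809512548213953 j [ 0.22  0.58  1.78 -0.    0.78  0.63]
tamper frame TCP [-0.1857  0.0039]
```

Emit:
play_rows([
  [0,0,0,0,0,0],
  [0,0,0,0,0,0],
])

```text
time: 21.8
eef_pos: [0.4303, 0.2164, 0.0232]
ee_rot: [-0.691, 0.695, -0.143, 0.14]
ft_force: [-2.8, -7.2, 3.1]
grip_width: 0.0179
```

```bash
python3 inc.py; python3 look.py 15
python3 - <<'E'
from h import *
t=np.load("top0.npz"); s=np.load("side0.npz")
yaw=np.radians(67.5); o=(.5052,.3868)
q=[ortho(c,z,o,yaw,(-.07,.08),(-.06,.06),.00025)[::1,100:360] for c,z in((t,.026),(t,0),(s,0.026))]
q=np.hstack(q); cv2.imwrite("pics/bump.png",cv2.convertScaleAbs(q,alpha=1.3))
E
```

```text
t 21.8 pos [0.4303 0.2164 0.0232] yaw 66.97 F [-2.85 -7.21  3.07] w 0.01785845660723419 j [ 0.22  0.58  1.78 -0.    0.78  0.63]
tamper frame TCP [-0.1861  0.004 ]
```

View pics/bump.png

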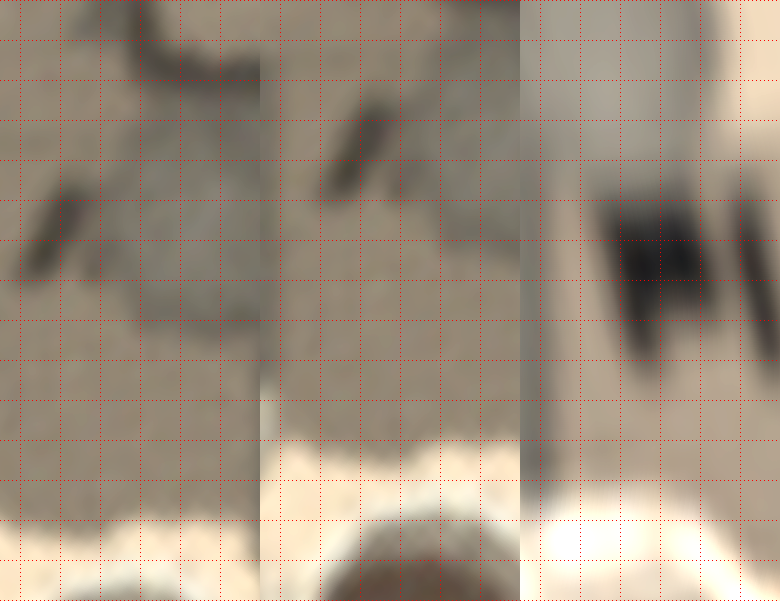

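View pics/o15.png

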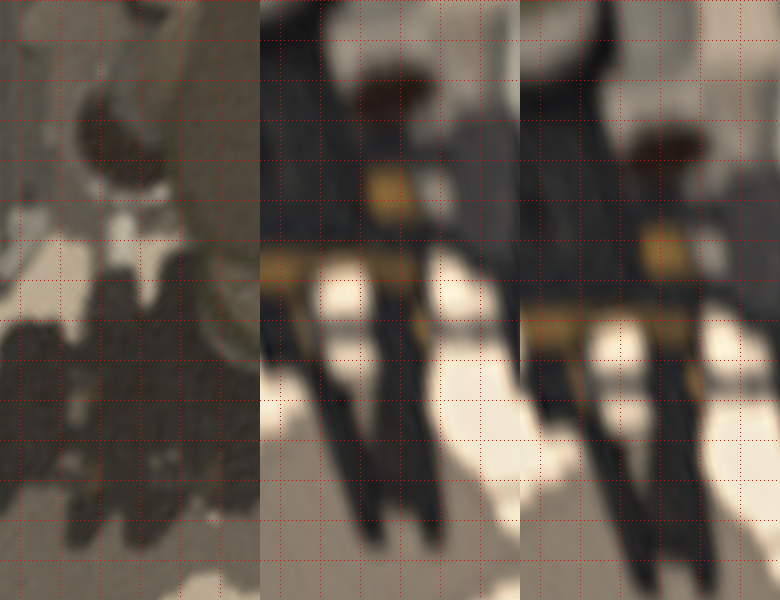

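Emit:
play_rows([
  [0.05,0,0.05,0,0,0],
  [0.1,0,0.1,0,0,0],
  [0.15,0,0.15,0,0,0],
  [0.2,0,0.15,0,0,0],
  [0.25,0,0.15,0,0,0],
  [0.25,0,0.15,0,0,0],
])

```text
time: 22.5
eef_pos: [0.4313, 0.2161, 0.0231]
ee_rot: [-0.69, 0.696, -0.144, 0.138]
ft_force: [-8.6, -8.9, 6.8]
grip_width: 0.0182
```

```bash
python3 inc.py .43 .2164 .0232 67; python3 -c "
from bench import get_state
print(get_state()['ft_torque'])"
```

```text
t 22.5 pos [0.4313 0.2161 0.0231] yaw 67.01 F [-8.57 -8.85  6.84] w 0.018222042563357178 j [ 0.22  0.59  1.78 -0.01  0.79  0.62]
[-0.13 -0.01 -0.02] [ 0.52  0.01 -0.37]
tamper frame TCP [-0.186   0.0029]
[-1.27504371  1.16520007  0.02935345]
```

```bash
cat > fit.py <<'E'
from h import *
from scipy.optimize import least_squares
yaw=np.radians(67.5); o=np.array([.5052,.3868]); Rm=np.array([[np.cos(yaw),np.sin(yaw)],[-np.sin(yaw),np.cos(yaw)]])
def coffee(f,g):
    t=np.load(f); x0,y0,S=235,145,8
    im=cv2.resize(t["frame"][y0:y0+70,x0:x0+60].astype(np.float32),None,fx=S,fy=S,interpolation=cv2.INTER_CUBIC)
    # brownness: dark
    v=cv2.GaussianBlur(im.max(2),(0,0),3)
    m=(v<95).astype(np.uint8)
    cs,_=cv2.findContours(m,cv2.RETR_EXTERNAL,cv2.CHAIN_APPROX_NONE)
    p=proj(t,[[*g,.035]])[0]; best=None
    for c in cs:
        if cv2.pointPolygonTest(c,tuple(float(a) for a in ((p-[x0,y0]+.5)*S-.5)),False)>=0: best=c
    if best is None: print(f,"none",p); return None
    uv=(best[:,0,:]+.5)/S-.5+[x0,y0]
    return (onplane(t,uv,.035)[:,:2]-o)@Rm.T
def loc2w(a): return np.array(a)@Rm+o
if __name__=="__main__":
    A=coffee("top0.npz",(.458,.2925)); f=lambda q:np.hypot(A[:,0]-q[0],A[:,1]-q[1])-q[2]
    r=least_squares(f,[*A.mean(0),.025],loss="soft_l1",f_scale=.001).x; print("0",r, loc2w(r[:2]),np.std(f(r)))
    for n in("6","10","11","12","13","14","15"):
        import os
        g={"6":(-.105,.015),"10":(-.078,.004),"11":(-.058,.01),"12":(-.037,.008),"13":(-.02,.012),"14":(-.01,.012),"15":(-.008,.012)}[n]
        B=coffee(f"top{n}.npz",loc2w(g))
        if B is None: continue
        print(n,len(B),B.min(0),B.max(0))
E
python3 fit.py
```

```text
0 [-0.10635264  0.00854201  0.0230836 ] [0.45660882 0.29181186] 0.0015464094473331726
6 307 [-0.13102455 -0.00918391] [-0.08346695  0.04248511]
10 2681 [-0.26643642 -0.17674808] [0.10045302 0.09358082]
11 2609 [-0.26145    -0.16847745] [0.10736081 0.09358082]
12 2669 [-0.24555464 -0.18330492] [0.11081511 0.09241566]
13 2948 [-0.22901242 -0.19868668] [0.11081511 0.08513369]
14 2677 [-0.21867794 -0.20289128] [0.11081511 0.07989089]
15 2646 [-0.21633055 -0.20289128] [0.11081511 0.07756082]
```

```bash
cat > fit2.py <<'E'
from fit import *
def val(t,P):
    uv=proj(t,np.c_[P,np.full(len(P),.035)]).astype(np.float32)
    v=cv2.GaussianBlur(t["frame"].max(2).astype(np.float32),(0,0),.5)
    return cv2.remap(v,uv[:,0].copy(),uv[:,1].copy(),cv2.INTER_CUBIC).ravel()
def arc(f,c,angs):
    t=np.load(f); out=[]
    for a in np.radians(angs):
        d=np.array([np.cos(a),np.sin(a)]); rr=np.arange(.012,.036,.00025)
        v=val(t,loc2w(np.array(c)+rr[:,None]*d))
        i=np.argmax(np.gradient(v)); out.append((np.array(c)+rr[i]*d,np.gradient(v)[i]))
    return np.array([p for p,_ in out]),np.array([g for _,g in out])
def run(f,c,angs,r=None):
    c=np.array(c)
    for _ in range(4):
        P,g=arc(f,c,angs); P=P[g>1.5]
        if len(P)<4: return None,len(P)
        if r is None: s=least_squares(lambda q:np.hypot(*(P-q[:2]).T)-q[2],[*c,.026],loss="soft_l1",f_scale=.001).x
        else: s=least_squares(lambda q:np.hypot(*(P-q[:2]).T)-r,c,loss="soft_l1",f_scale=.001).x
        c=s[:2]
    return s,len(P)
if __name__=="__main__":
    arcA=list(range(130,230,5))
    print("full0",run("top0.npz",(-.106,.0085),range(0,360,5)))
    s,_=run("top0.npz",(-.106,.0085),arcA,.026); print("arc0",s)
    print("full6",run("top6.npz",(-.106,.0165),range(0,360,5)), run("top6.npz",(-.106,.0165),arcA,.026))
    import sys
    for n,x in(("10",-.0785),("11",-.057),("12",-.0365),("13",-.02),("14",-.01),("15",-.0075))+tuple((k,-.005) for k in sys.argv[1:]):
        print(n,run(f"top{n}.npz",(x,.006),arcA,.026),run(f"top{n}.npz",(x,.006),range(150,215,5),.026))
E
python3 fit2.py
```

```text
full0 (array([-0.10215298,  0.00622578,  0.02925598]), 72)
arc0 [-0.10614078  0.0072729 ]
full6 (array([-0.10325093,  0.01541707,  0.02935555]), 72) (array([-0.10657347,  0.01522636]), 20)
10 (array([-0.07921536,  0.006689  ]), 13) (array([-0.07853755,  0.00778334]), 8)
11 (array([-0.0577761 ,  0.00455527]), 12) (array([-0.05796636,  0.0044106 ]), 9)
12 (array([-0.03603925,  0.00210972]), 13) (array([-0.03582792,  0.00439593]), 8)
13 (array([-0.01839412,  0.00138967]), 16) (array([-0.01863619,  0.00311881]), 12)
14 (array([-0.01022332,  0.00336246]), 19) (array([-0.00993926,  0.00394867]), 13)
15 (array([-7.68285920e-03,  2.36446935e-05]), 18) (array([-0.0081391 ,  0.00166203]), 13)
```

Emit:
play_rows([
  [0.05,0,0.1,0.5,0,-0.4],
  [0.15,0,0.15,0.5,0,-0.4],
  [0.25,0,0.15,0.5,0,-0.4],
  [0.3,0,0.15,0.5,0,-0.4],
  [0.2,0,0.15,0.5,0,-0.4],
  [0.1,0,0.15,0.5,0,-0.4],
  [0,0,0.15,0.5,0,-0.4],
  [0.1,0,0.15,0.5,0,-0.4],
  [0.2,0,0.15,0.5,0,-0.4],
  [0.2,0,0.15,0.5,0,-0.4],
])

```text
time: 23.5
eef_pos: [0.4322, 0.216, 0.0229]
ee_rot: [-0.692, 0.694, -0.142, 0.14]
ft_force: [-7.9, -8.0, 5.1]
grip_width: 0.0181
```

```bash
python3 inc.py .43 .2164 .0232 67
```

```text
t 23.5 pos [0.4322 0.216  0.0229] yaw 67.04 F [-7.9  -7.98  5.05] w 0.01809375944927799 j [ 0.22  0.58  1.78 -0.    0.78  0.62]
[-0.22 -0.03 -0.05] [ 0.19  0.04 -0.14]
tamper frame TCP [-0.1857  0.002 ]
```

Emit:
play_rows([
  [0,0,0.1,0.1,0,-0.1],
  [0,0,0.15,0.1,0,-0.1],
  [0,0,0.2,0.1,0,-0.1],
  [0,0,0.2,0.1,0,-0.1],
])

```text
time: 23.9
eef_pos: [0.4321, 0.2163, 0.0229]
ee_rot: [-0.691, 0.695, -0.142, 0.139]
ft_force: [-5.0, -15.6, 6.1]
grip_width: 0.0179
```

```bash
python3 inc.py; python3 look.py 16; python3 fit2.py 16 | tail -2; python3 inc.py|head -1; python3 -c "
from h import *
s=np.load('side16.npz');crop(s,'pics/s16.png',240,120,80,60,9.5)"
```

```text
t 23.9 pos [0.4321 0.2163 0.0229] yaw 67.1 F [ -4.97 -15.63   6.11] w 0.01794370273859856 j [ 0.22  0.59  1.78 -0.    0.78  0.62]
tamper frame TCP [-0.1855  0.0023]
15 (array([-7.68285920e-03,  2.36446935e-05]), 18) (array([-0.0081391 ,  0.00166203]), 13)
16 (array([-0.00768802, -0.00017782]), 18) (array([-0.00714787, -0.00016732]), 13)
t 24.0 pos [0.4321 0.2163 0.0229] yaw 67.09 F [ -5.62 -16.02   6.19] w 0.0181426023134877 j [ 0.22  0.59  1.78 -0.    0.78  0.62]
```

View pics/s16.png

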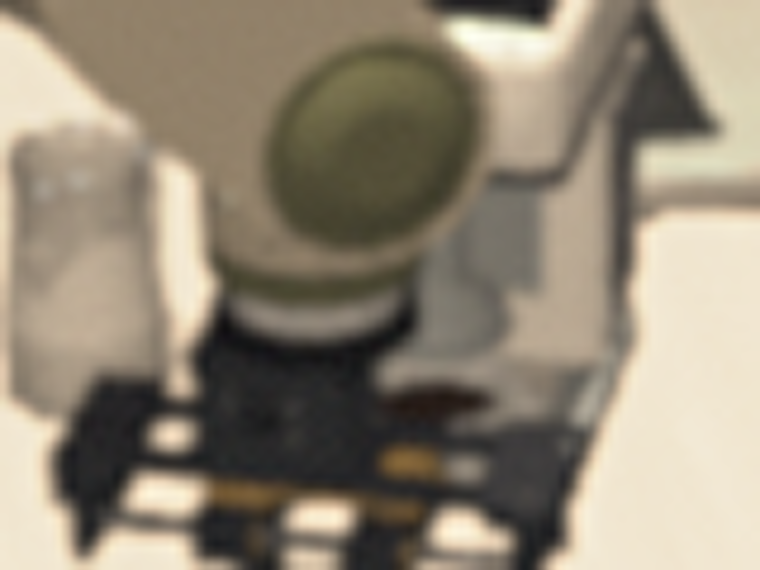

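Emit:
play_rows([
  [0,0,-0.05,0.1,0,-0.1],
  [0,0,-0.1,0.2,0,-0.2],
  [0,-0.05,-0.15,0.3,0,-0.2],
  [0,-0.1,-0.2,0.4,0,-0.2],
  [0,-0.1,-0.25,0.4,0,-0.2],
  [0,-0.1,-0.3,0.4,0,-0.2],
  [0,-0.1,-0.35,0.4,0,-0.2],
  [0,-0.1,-0.4,0.4,0,-0.2],
])

```text
time: 24.8
eef_pos: [0.4305, 0.2126, 0.0239]
ee_rot: [0.693, -0.693, 0.14, -0.141]
ft_force: [-1.5, -5.7, -2.3]
grip_width: 0.0183
```

```bash
python3 inc.py .43 .2164 .0232 67; python3 look.py 17; python3 fit2.py 17 | tail -1; python3 inc.py|head -1
```

```text
t 24.8 pos [0.4305 0.2126 0.0239] yaw 67.1 F [-1.5  -5.72 -2.3 ] w 0.018269443271043465 j [0.21 0.58 1.79 0.   0.77 0.61]
[-0.2   0.07  0.33] [-0.08  0.1   0.07]
tamper frame TCP [-0.1895  0.0023]
17 (array([-0.0105913 ,  0.00251655]), 19) (array([-0.01078187,  0.00237934]), 13)
t 24.9 pos [0.4305 0.2126 0.0239] yaw 67.09 F [-0.79 -4.6  -1.78] w 0.01837307810944872 j [0.21 0.58 1.79 0.   0.77 0.61]
```

Emit:
play_rows([
  [0,0,-0.05,0,0,0],
  [0,0,-0.1,0,0,0],
  [0,0,-0.15,0,0,0],
  [0,0,-0.2,0,0,0],
  [0,0,-0.2,0,0,0],
])

```text
time: 25.4
eef_pos: [0.4297, 0.2107, 0.0239]
ee_rot: [0.693, -0.693, 0.14, -0.141]
ft_force: [-1.5, -4.6, -2.2]
grip_width: 0.0177
```

Emit:
play_rows([
  [0,0,-0.05,0,0,0],
  [0,0,-0.1,0,0,0],
  [0,0,-0.15,0,0,0],
  [0,0,-0.2,0,0,0],
  [0,0,-0.2,0,0,0],
])

```text
time: 25.9
eef_pos: [0.4291, 0.2088, 0.024]
ee_rot: [0.693, -0.693, 0.14, -0.141]
ft_force: [-1.3, -2.8, -2.8]
grip_width: 0.0178
```

Emit:
play_rows([
  [0,0,-0.05,0,0,0],
  [0,0,-0.1,0,0,0],
  [0,0,-0.15,0,0,0],
  [0,0,-0.2,0,0,0],
  [0,0,-0.2,0,0,0],
])

```text
time: 26.4
eef_pos: [0.4284, 0.207, 0.024]
ee_rot: [0.694, -0.692, 0.14, -0.141]
ft_force: [0.2, -0.2, 0.2]
grip_width: 0.0184
```

Emit:
play_rows([
  [0,0,-0.05,0,0,0],
  [0,0,-0.1,0,0,0],
  [0,0,-0.15,0,0,0],
  [0,0,-0.2,0,0,0],
  [0,0,-0.2,0,0,0],
])

```text
time: 26.9
eef_pos: [0.4276, 0.2051, 0.024]
ee_rot: [0.694, -0.692, 0.14, -0.141]
ft_force: [-0.3, 0.3, 0.7]
grip_width: 0.0179
```

```bash
python3 inc.py .43 .2164 .0232 67; python3 look.py 18; python3 fit2.py 18 | tail -1; python3 inc.py|head -1
```

```text
t 26.9 pos [0.4276 0.2051 0.024 ] yaw 67.08 F [-0.32  0.26  0.74] w 0.017931097601378072 j [0.2  0.57 1.81 0.   0.76 0.6 ]
[-0.22  0.08  1.13] [-0.11  0.08  0.1 ]
tamper frame TCP [-0.1976  0.0022]
18 (array([-0.01554774,  0.00224229]), 19) (array([-0.01506405, -0.00021143]), 13)
t 27.0 pos [0.4276 0.2052 0.024 ] yaw 67.08 F [-0.81  0.2   0.44] w 0.01807810679339801 j [0.2  0.57 1.81 0.   0.76 0.6 ]
```

Emit:
play_rows([
  [0,0,0.12,0,0,0],
  [0,0,0.24,0,0,0],
  [0,0,0.36,0,0,0],
  [0,0,0.48,0,0,0],
  [0,0,0.6,0,0,0],
  [0,0,0.72,0,0,0],
  [0,0,0.84,0,0,0],
  [0,0,0.95,0,0,0],
  [0,0,1.05,0,0,0],
  [0,0,1.15,0,0,0],
  [0,0,1.25,0,0,0],
  [0,0,1.3,0,0,0],
])

```text
time: 28.2
eef_pos: [0.4314, 0.216, 0.024]
ee_rot: [-0.692, 0.694, -0.141, 0.14]
ft_force: [-4.7, -11.9, 5.6]
grip_width: 0.0181
```

```bash
python3 inc.py .43 .2164 .0232 67; python3 look.py 19; python3 fit2.py 19 | tail -1; python3 inc.py|head -1
```

```text
t 28.2 pos [0.4314 0.216  0.024 ] yaw 67.12 F [ -4.74 -11.86   5.58] w 0.018074855168217118 j [ 0.22  0.58  1.78 -0.    0.78  0.62]
[-0.14  0.08 -0.01] [ 0.11  0.12 -0.02]
tamper frame TCP [-0.1861  0.0028]
19 (array([-0.00784789,  0.00203632]), 19) (array([-0.00780733,  0.00173457]), 13)
t 28.3 pos [0.4314 0.216  0.024 ] yaw 67.12 F [ -4.51 -10.56   5.82] w 0.018186695536286414 j [ 0.22  0.58  1.78 -0.    0.78  0.62]
```

Emit:
play_rows([
  [0,-0.03,0.22,0,0,0],
  [0,-0.05,0.22,0,0,0],
  [0,-0.05,0.22,0,0,0],
  [0,-0.05,0.22,0,0,0],
  [0,-0.05,0.22,0,0,0],
  [0,-0.05,0.22,0,0,0],
])

```text
time: 28.9
eef_pos: [0.4311, 0.2166, 0.0241]
ee_rot: [-0.691, 0.695, -0.141, 0.139]
ft_force: [-2.5, -12.6, 1.2]
grip_width: 0.0176
```

```bash
python3 inc.py; python3 look.py 20; python3 fit2.py 20 | tail -1; python3 inc.py
python3 - <<'E'
from h import *
t=np.load("top20.npz"); s=np.load("side20.npz"); P=cloud(t)
crop(t,'pics/t20.png',190,90,110,90,7)
E
```

```text
t 28.9 pos [0.4311 0.2166 0.0241] yaw 67.15 F [ -2.54 -12.63   1.24] w 0.017563530567457634 j [ 0.22  0.58  1.78 -0.    0.79  0.62]
tamper frame TCP [-0.1856  0.0033]
20 (array([-0.00769115, -0.00030939]), 18) (array([-0.00748173,  0.00151055]), 13)
t 29.0 pos [0.431  0.2166 0.0241] yaw 67.16 F [ -3.21 -12.56   0.91] w 0.018475669116082186 j [ 0.22  0.58  1.78 -0.    0.79  0.62]
tamper frame TCP [-0.1856  0.0034]
```

View pics/t20.png

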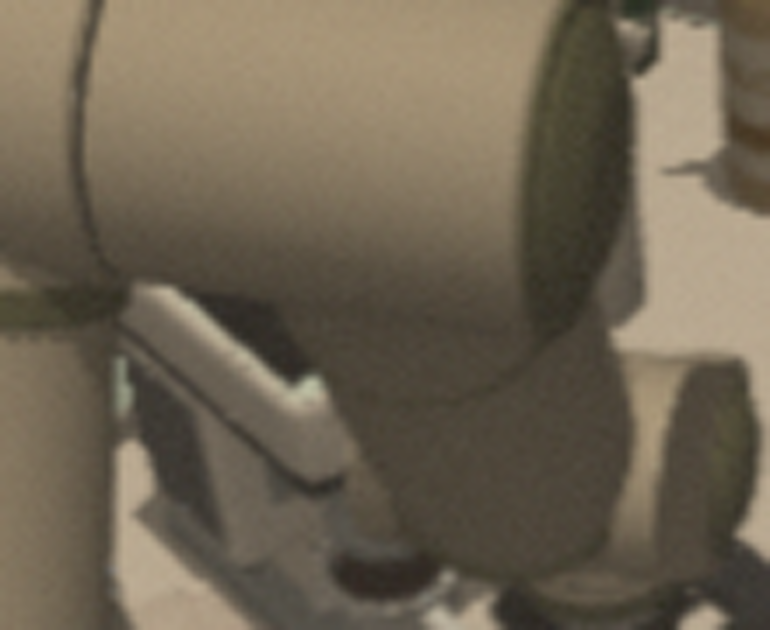

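```bash
python3 -c "
from bench import hand_in
print(hand_in())"
```

```text
the job is handed in; nothing more can be done
None
```

The portafilter is pushed into the fork until it stops. I handed the job in at about 29 s of the 69 s allowed, with the fingers still pressing on the handle end. No verdict was reported.

**How it was done:** I straddled the handle with open fingers and nudged it sideways to turn it. I then set the fingers 18 mm apart as a notch behind the rounded handle end and pushed it along the worktop into the fork.

**Last checks:**
- **Seating:** The portafilter meets a stiff stop. The tool moved only about 0.4 mm when the push rose from about 8 to 22 N. When I backed off, the sprung paddle followed the fingers for about 9 mm. I take that as the basket fully home with the paddle in well past 7.5 mm, though I could not see the paddle itself.
- **Hold:** The final push is about 13 N horizontally with about 1 N vertically, and the position is steady. The highest wrist force I read during the pushing was about 24 N.
- **Alignment:** The handle is straight to within about 2 degrees of the machine's axis.

**What disagreed:** The camera estimate puts the basket about 3 to 4 mm short of my estimate of the seat. That is close to the camera's calibration error plus about 3 mm per pixel, so I relied on the force and paddle-return evidence instead. The gripper was never planned near the bystanders, and they look untouched where visible. I did not measure their positions at the end.

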